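# Clear the bottles, assemble the flow cell, put the bottles back

### The arm

A 6-joint arm with a two-finger parallel gripper is mounted at the origin on a cart in front of the work surface, level with it; the furniture and walls round the work are solid. World frame = base frame: x ahead of the robot, y to its left, z up, the work surface at z = 0. Lengths are in m, angles in rad, forces in N, time in s.
With the tool pointing down it reaches from about 0.375 to 0.975 m from the base axis. Payload 3.8 kg.
Tool frame: the origin (TCP) lies on the centre line of the jaws, within the pads' length; the fingertips stand 22 mm ahead of it and the grasp point (between the pads) lies 3 mm ahead of it; z points along the fingers, x is the direction in which the jaws open and shut, and the axes are right-handed (so a half turn about z gives the same grasp; the last joint's range is limited). The gripper opens to 85 mm and grips with 20 to 120 N. Pads are 22 mm wide; open, the fingers measure 114 mm over their backs; the gripper's body (76 mm by 85 mm) begins 54 mm behind the grasp point. The pads swing forward as they close: fully open they stand 13 mm farther back than shut.
Start: joints at [1.242, 0.264, 1.604, -0, 1.274, -0.037], TCP at [0.194, 0.646, 0.253] pointing down, gripper open.
Joint ranges: [-2.63, 2.63], [-0.94, 2.18], [0.31, 2.57], [-1.31, 4.45], [0, 2.66], [-2.55, 2.55]. Speed limits (rad/s): [2.57, 2.57, 3.14, 3.14, 3.14, 3.14].

### API

Orientations are given as a rotation vector (axis times angle).
In Python, from workcell import bot, viewer gives the robot as it stands.
- The arm moves only by the tool move_arm, never from a script. Its argument "series" is text: rows parted by semicolons, each of 7 numbers parted by spaces: the turn, a rotation vector about the tool's x, y, z scaled (see below), then the shift along the tool's x, y, z scaled (see below), then the opening, from -1 (shut) to 1 (fully open). A call has exactly 8 rows; each row is the pose to reach, as a shift and turn from the pose commanded when the call began, along the tool's axes at that moment; what a row does not reach only later rows make up. The controller multiplies each number of a shift by 100 mm and each number of a turn by 120 degrees. A row lasts 1/10 s, in which the tool goes at most 50 mm and 8.59 degrees, less where a joint would pass 70% of its speed; a pose out of reach is approached as far as the arm can. A call with a number of a shift or a turn outside -1 to 1 is refused whole. A call with a gripper value outside its range is refused whole. The fingers move at their own pace and stop on an object; "squeeze" is the grip in N (left out, the last holds). Time passes only in rows, so rows that repeat a pose let the fingers close, or fill a call up. It gives the time, the measured TCP pose, the force and the opening at its end, in the units of the state.
- bot.read_state(): the state, without advancing time (a new reading comes with each control period).
- viewer.read_camera(name): name is "scene" or "top"; returns a dict with "pixels" (384x512x3 uint8, red, green, blue), "K" (3x3 intrinsics, pixels), "dist" ([k1, k2, p1, p2, k3] as OpenCV has them; the pictures are not rectified), "world_to_cam" (4x4, takes a point from world to camera coordinates). Camera axes: x right, y up, looking along -z (the intrinsics and any distortion apply to the point x, -y, -z); pixel columns grow to the right and rows downward; lengths in m; the calibration is good to about 2 mm. A picture is of the moment at which its call begins. There is no depth.
- bot.finish_job(): hands the job in, once; it reports no verdict.
The state is a dict: "time": time; "q": joint angles; "joint_vel": joint speeds; "joint_torque": joint torques, N m; "tool_pos": TCP position; "tcp_rot": TCP orientation; "wrist_force": force on the tool from outside, world axes, zero at the start; "torque": the same for the moment, N m; "width": opening from 0.0 (shut) to 1.0 (fully open).
Only numpy, scipy, OpenCV 4.12 (cv2) and the standard library are available. Lean on these libraries where they do the work, as an engineer would, in place of code of your own. Each camera call takes 0.05 s, during which the arm holds its last target.

### The job

The orange spacer of the flow cell lies behind two reagent bottles on the white board: first stand both bottles upright in the green side tray, then fetch the spacer and thread it down over the two pins of the cell base, and thread the steel end plate on top of it. When both parts are fully down on the cell, put each bottle back upright on the same printed ring it came from, and leave the beaker and the petri dish where they are.

Things in the scene. Friction and masses are not known exactly. Their poses are not given: they have to be found in the camera images.
- white_bottle: Loose white reagent bottle with a white screw cap, 60 mm diameter, 118 mm tall (body to about 75 mm, shoulder above, cap 30 mm diameter from 100 mm up), about 0.22 kg. Origin: centre of its underside, z up. It starts on one of the two rings of the storage board.
- amber_bottle: Loose dark brown reagent bottle with a white screw cap, same size and mass as the white one. (Another brown bottle, with a black cap, stands at the back and has no part in this.) Origin: centre of its underside, z up. It starts on the other ring of the storage board.
- spacer: Loose orange flat plastic frame, 45 (x) x 110 (y) x 8 (z) mm, 60 g, a 21 x 45 mm window in its middle and two 13 mm through holes at y = +40 and -40 mm (x = 0). Origin: centre of its underside; z up. It starts flat on the storage board, behind the bottles, about 10 mm clear of them, too close for a finger. Symmetric under a half turn. Can be gripped across its 45 mm width by its long edges, in the middle.
- end_plate: Loose bright steel flat plate with a black rectangle on top, 45 (x) x 110 (y) x 10 (z) mm, 150 g, two 13 mm through holes at y = +40 and -40 mm (x = 0). Origin: centre of its underside; z up. It starts flat on the worktop. Symmetric under a half turn. Can be gripped across its 45 mm width by its long edges, in the middle.
- cell_base: Fixed flow cell base: grey foot 56 (x) x 136 (y) x 8 mm, on it an aluminium block 37 (x) x 116 (y) mm whose flat top, the seat, is 30 mm above the worktop, with brass hose ports at the two ends. Two upright steel pins, 8 mm diameter with slightly tapered tips, stand on the seat at y = +40 and -40 mm (x = 0) and rise 28.5 mm above it. Origin: centre of the underside, on the worktop; the y axis runs through both pins.
- cell_seat (a point): Point on the cell base's seat midway between the pins, 30 mm above the worktop; axes as cell_base. A fully seated spacer has its origin here, a fully seated end plate has its origin 8 mm higher.
- side_tray: Fixed shallow green tray, the side area for the bottles: outside 85 (x) x 175 (y) mm, walls 3 mm thick and 9 mm high, inner floor 3 mm above the worktop. Both bottles fit side by side along y, at y = +40 and -40 mm. Origin: centre of the underside.
- storage_board: Fixed white board 150 (x) x 160 (y) x 5 (z) mm with two printed blue rings, 68 mm diameter, centred at x = -27 mm, y = +38 and -38 mm, for the bottles; the spacer starts behind them near x = +35 mm. Origin: centre of the underside; top 5 mm above the worktop. No rims. (To its right stands a tall fixed bath machine, from about x = 0.58 m on and y = -0.22 m to the right: keep the arm clear of it.)
- beaker: Bystander: empty glass beaker, 56 mm diameter, 70 mm tall, loose, left of the board. Origin: centre of its underside. Leave it.
- petri: Bystander: clear petri dish, 57 mm diameter, 12 mm tall, loose, right of the board. Origin: centre of its underside. Leave it.

How it is judged:
By the outcome, as a careful person would: the job done as asked, in the order asked, and still so for the second after the job is handed in, with the robot touching nothing.
It also fails if it takes over 136 s, if anything falls off the work surface, if the arm or the gripper's body presses on something with over 40 N, if the wrist force passes 120 N, or if a joint passes its speed limit or range.

## Working session

There is one attempt and no reset: what is moved stays moved. The work goes in short steps, Python scripts to look and compute and a tool call to move; the robot and the scene stay as the last step left them, time stands still between calls to the robot, and variables do not carry over. Pictures are saved under pics/ and viewed, and the job is handed in when it is done.

Besides the shell and the picture viewer there is one more tool, called after ">>>" as name(argument=value, ...) on one line, values as JSON. move_arm: Moves the arm, as the interface text tells. Its arguments: {"type":"object","properties":{"series":{"type":"string"},"squeeze":{"type":"number"}},"required":["series"]}

```bash
ls; mkdir -p pics; python3 - <<'E'
from workcell import bot, viewer
import cv2,numpy as np
for n in("scene","top"):
    c=viewer.read_camera(n); cv2.imwrite(f"pics/{n}0.png",cv2.resize(c["pixels"][:,:,::-1],(800,600),interpolation=cv2.INTER_CUBIC))
    np.savez(f"{n}0.npz",**{k:np.array(v) for k,v in c.items()})
    print(n,c["K"],c["dist"],np.round(c["world_to_cam"],4))
print(bot.read_state())
E
```

```text
pics
scene [[367.89297751   0.         251.60015275]
 [  0.         367.89297751 193.14678218]
 [  0.           0.           1.        ]] [0.00683706 0.         0.         0.         0.        ] [[ 0.4258 -0.9048 -0.0019 -0.1648]
 [ 0.5732  0.2681  0.7743 -0.4066]
 [-0.7001 -0.3308  0.6328 -0.483 ]
 [ 0.      0.      0.      1.    ]]
top [[385.3215161    0.         254.54977177]
 [  0.         385.3215161  190.74891698]
 [  0.           0.           1.        ]] [-0.11424257  0.          0.          0.          0.        ] [[-0.0925 -0.9957 -0.0045  0.1379]
 [ 0.9704 -0.0912  0.2236 -0.5393]
 [-0.223   0.0163  0.9747 -0.8037]
 [ 0.      0.      0.      1.    ]]
{'time': 0.1, 'q': array([ 1.24213726e+00,  2.64698050e-01,  1.60524817e+00, -2.41275541e-05,
        1.27369367e+00, -3.69322343e-02]), 'joint_vel': array([ 1.39615445e-03, -6.02723141e-04, -3.32639198e-03,  6.89917393e-05,
        2.88312799e-05, -1.00483321e-03]), 'joint_torque': array([-2.61061189e-05, -5.16709614e+01, -3.68591952e+01, -9.78167009e-05,
        6.17957034e-03,  9.69413179e-06]), 'tool_pos': array([0.19396463, 0.64588616, 0.25206704]), 'tcp_rot': array([ 2.51977694,  1.87427665, -0.00262785]), 'wrist_force': array([-0.18752678, -0.35059242, -0.16521905]), 'torque': array([0.02745059, 0.04036985, 0.02129599]), 'width': 0.9999241936125277}
```

View pics/scene0.png

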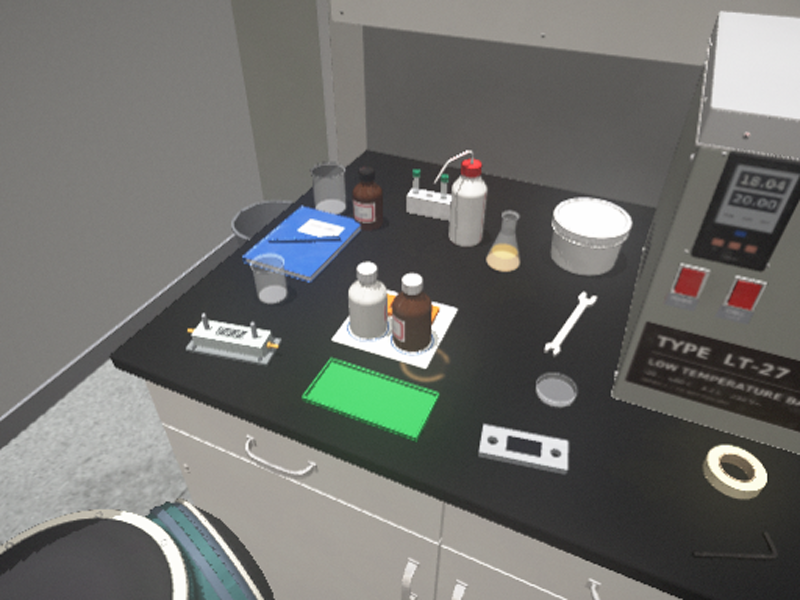

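View pics/top0.png

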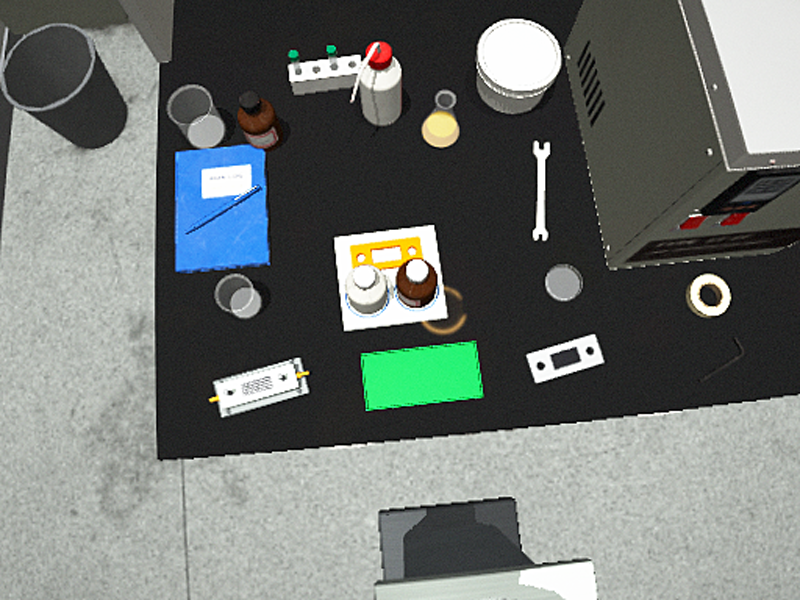

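The scene view shows the board at about (400,320), the green tray at (370,395), the cell at (235,335) and the end plate at (523,447). The top view shows them all from above: board (390,275), cell (260,385), tray (420,375), plate (565,358). I'll zoom in next.

```bash
cat > h.py <<'E'
import numpy as np,cv2
def load(n): 
    d=np.load(n); return {k:d[k] for k in d.files}
def project(c,P):
    P=np.atleast_2d(P).astype(float)
    M=np.diag([1,-1,-1,1.])@c["world_to_cam"]
    r,_=cv2.Rodrigues(M[:3,:3]); p,_=cv2.projectPoints(P,r,M[:3,3],c["K"],c["dist"]); return p[:,0]
def ray(c,uv):
    uv=np.atleast_2d(uv).astype(float)
    M=np.diag([1,-1,-1,1.])@c["world_to_cam"]
    n=cv2.undistortPoints(uv[:,None],c["K"],c["dist"])[:,0]
    d=np.c_[n,np.ones(len(n))]@M[:3,:3]; o=-M[:3,:3].T@M[:3,3]
    return o,d
def onz(c,uv,z):
    o,d=ray(c,uv); return o+d*((z-o[2])/d[:,2])[:,None]
E
python3 - <<'E'
from h import *
def crop(n,x0,y0,x1,y1,s,out):
    im=load(n)["pixels"][y0:y1,x0:x1,::-1]; cv2.imwrite(out,cv2.resize(im,None,fx=s,fy=s,interpolation=cv2.INTER_CUBIC)); print(out,x0,y0,s)
crop("top0.npz",120,135,400,275,2.85,"pics/t1.png")
crop("top0.npz",205,140,315,220,7,"pics/t2.png")
crop("scene0.npz",115,160,295,285,4.4,"pics/s1.png")
E
```

```text
pics/t1.png 120 135 2.85
pics/t2.png 205 140 7
pics/s1.png 115 160 4.4
```

View pics/t2.png

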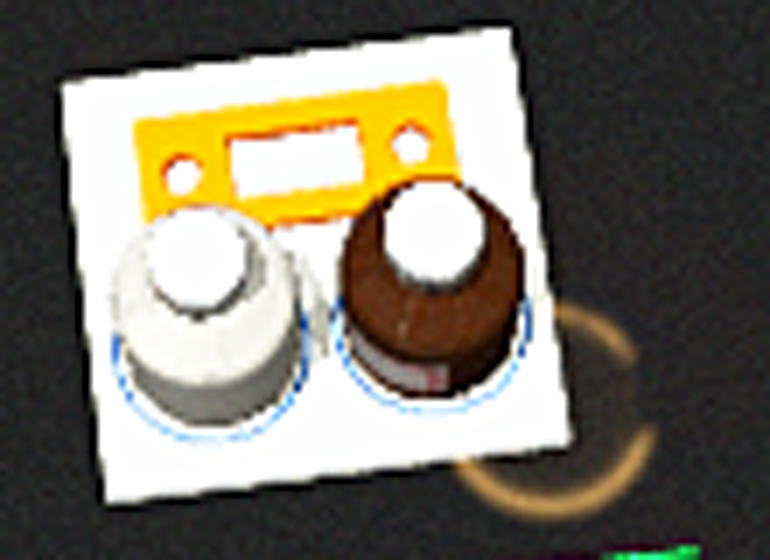

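View pics/s1.png

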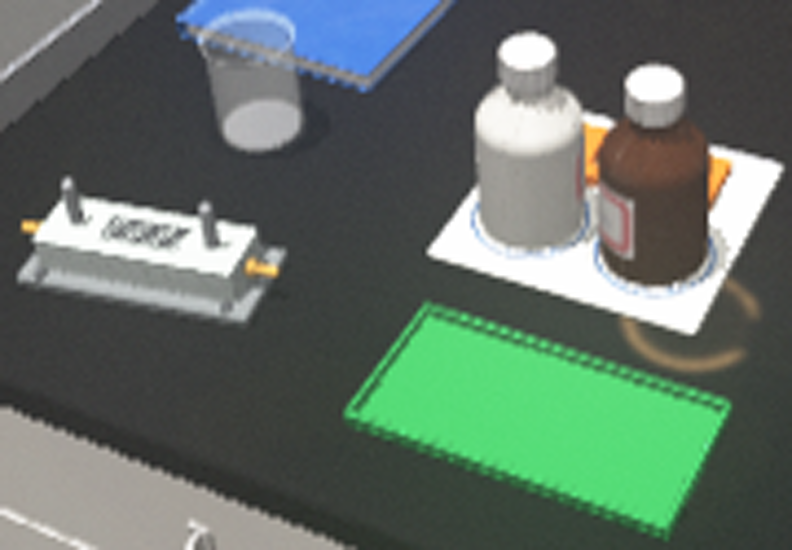

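View pics/t1.png

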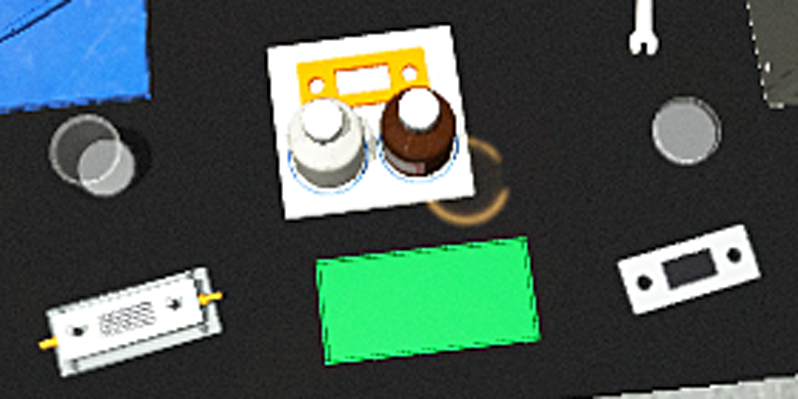

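```bash
python3 - <<'E'
from h import *
def crop(n,x0,y0,x1,y1,s):
    im=load(n)["pixels"][y0:y1,x0:x1,::-1]; return cv2.resize(im,None,fx=s,fy=s,interpolation=cv2.INTER_CUBIC)
a=crop("top0.npz",130,222,205,270,10.6);cv2.imwrite("pics/t3.png",a)
a=crop("scene0.npz",115,195,190,237,10.6);cv2.imwrite("pics/s3.png",a)
a=crop("top0.npz",330,205,394,250,6);b=crop("scene0.npz",300,265,370,310,5.6)
a=cv2.resize(a,(390,270)) if 0 else a
c=np.zeros((600,400,3),np.uint8);c[:a.shape[0],:a.shape[1]]=a;c[300:300+b.shape[0],:b.shape[1]]=b
cv2.imwrite("pics/p3.png",c)
E
```

```text
(no output)
```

View pics/t3.png

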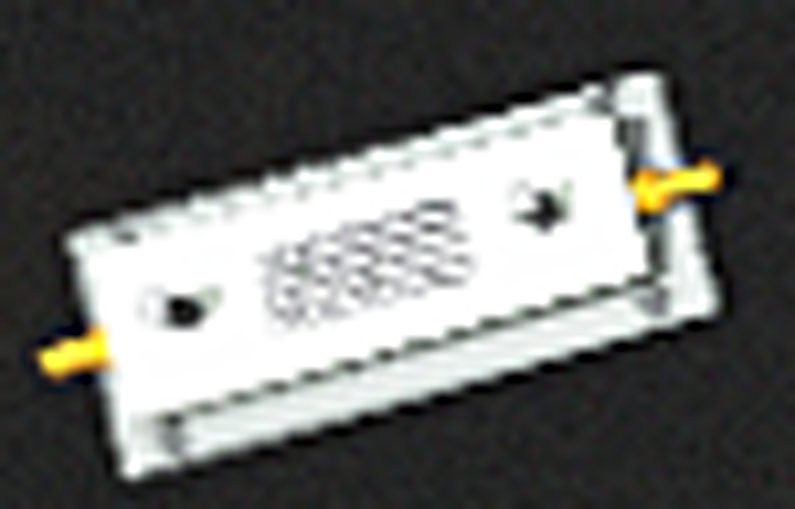

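View pics/s3.png

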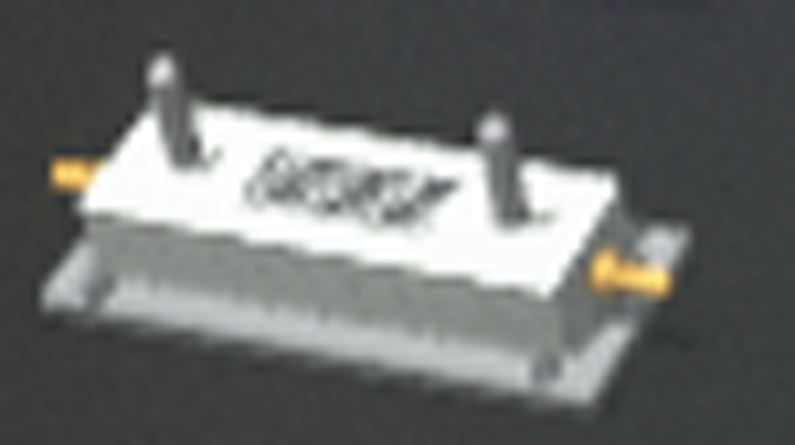

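View pics/p3.png

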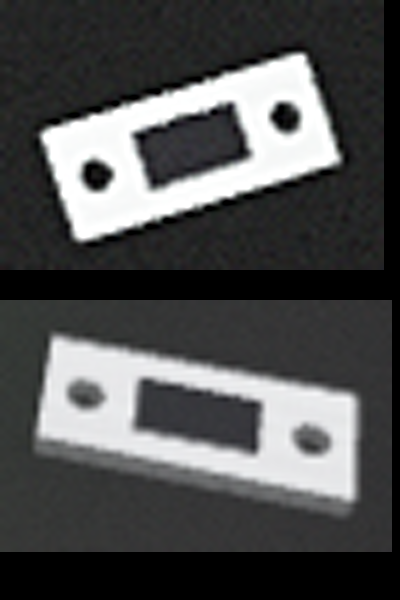

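```bash
cat > fit.py <<'E'
from h import *
from scipy.optimize import least_squares
T=load("top0.npz");S=load("scene0.npz")
def px(l,s,x0,y0): return (np.array(l,float)+.5)/s-.5+[x0,y0]
t2=lambda l:px(l,7,205,140); s1=lambda l:px(l,4.4,115,160); t1=lambda l:px(l,2.85,120,135)
t3=lambda l:px(l,10.6,130,222); s3=lambda l:px(l,10.6,115,195); pt=lambda l:px(l,6,330,205)
ps=lambda l:px(np.array(l)-[0,0],5.6,300,265)
def box(x,y,z): return {'bl':(x,y,z),'br':(x,-y,z),'fr':(-x,-y,z),'fl':(-x,y,z)}
def fit(name,obs,x0,z=True):
    # obs: list of (cam,pix,localpts)
    def f(p,full=False):
        c,s=np.cos(p[2]),np.sin(p[2]);R=np.array([[c,-s,0],[s,c,0],[0,0,1]])
        return [project(C,np.array(L,float)@R.T+[p[0],p[1],p[3] if z else 0])-uv for C,uv,L in obs]
    r=least_squares(lambda p:np.concatenate([a.ravel() for a in f(p)]),x0,loss='soft_l1',f_scale=.5)
    print(name,np.round(r.x,4),"rms px",[np.round(np.sqrt((a**2).sum(1).mean()),2) for a in f(r.x)],[np.round(a.mean(0),2) for a in f(r.x)])
    return r.x
def g(b,*k): return [b[i] for i in k]
A=('bl','br','fr','fl')
B=box(.075,.08,.005)
ot=(T,t2([(62,82),(512,28),(572,447),(105,503)]),g(B,*A)); os_=(S,s1([(428,252),(695,333),(783,165)]),g(B,'fl','fr','br'))
if __name__=="__main__":
    for n,o in(('board',[ot,os_]),('board top',[ot]),('board sc',[os_])): fit(n,o,[.5,0,.1,0],n=='board')
    P=box(.0225,.055,.008)
    fit('spacer(z)',[(T,t2([(135,122),(442,83),(182,176),(410,145),(228,140),(360,123),(366,187),(238,202)]),g(P,'bl','br')+[(0,.04,.008),(0,-.04,.008)]+g(box(.0105,.0225,.008),*A))],[.5,0,.1,.005],False)
    print("  spacer z check: add 5mm height: refit at z=.013")
    fit('spacer',[(T,t2([(135,122),(442,83),(182,176),(410,145),(228,140),(360,123),(366,187),(238,202)]),g(box(.0225,.055,.013),'bl','br')+[(0,.04,.013),(0,-.04,.013)]+g(box(.0105,.0225,.013),*A))],[.5,0,.1,.005],False)
    F=box(.028,.068,.008);K=box(.0185,.058,.03)
    ct=(T,t3([(70,240),(658,72),(718,312),(125,478)]),g(F,*A))
    cs=(S,s3([(45,308),(598,405),(690,232),(82,208),(548,292),(615,180),(195,100),(162,65),(492,122),(187,160),(510,217)]),
      g(F,'fl','fr','br')+g(K,'fl','fr','br','bl')+[(0,.04,.0575),(0,-.04,.0575),(0,.04,.03),(0,-.04,.03)])
    for n,o in(('cell',[ct,cs]),('cell top',[ct]),('cell sc',[cs])): fit(n,o,[.5,.2,.2,0],n=='cell')
    Y=box(.0425,.0875,.009)
    tt=(T,t1([(317,262),(525,238),(540,340),(325,364)]),g(Y,*A)); ts=(S,s1([(430,303),(730,403),(348,412)]),g(Y,'bl','br','fl'))
    for n,o in(('tray',[tt,ts]),('tray top',[tt]),('tray sc',[ts])): fit(n,o,[.4,0,.1,0],n=='tray')
    Q=box(.0225,.055,.01); H=[(0,.04,.01),(0,-.04,.01)]
    et=(T,pt([(40,132),(305,52),(341,162),(78,243),(97,175),(285,117)]),g(Q,*A)+H)
    es=(S,ps([(52,35),(357,95),(353,201),(38,141),(86,94),(312,139)]),g(Q,*A)+H)
    for n,o in(('plate',[et,es]),('plate top',[et]),('plate sc',[es])): fit(n,o,[.4,-.3,.2,0],n=='plate')
    for n,a,b in(('white',(198,262),(527,47)),('amber',(435,230),(655,80))):
        a=t2([a]);b=s1([b]);
        (o1,d1),(o2,d2)=ray(T,a),ray(S,b); d1=d1[0]/np.linalg.norm(d1);d2=d2[0]/np.linalg.norm(d2)
        k=np.linalg.lstsq(np.c_[d1,-d2],o2-o1,rcond=None)[0]; p1=o1+k[0]*d1;p2=o2+k[1]*d2
        print(n,'cap top',np.round((p1+p2)/2,4),'gap',np.round(np.linalg.norm(p1-p2),4), 'top@118',onz(T,a,.123)[0].round(4))
E
python3 fit.py
```

```text
board [ 5.987e-01  9.540e-02  3.340e-02 -4.000e-04] rms px [np.float64(0.43), np.float64(0.52)] [array([ 0.16, -0.18]), array([-0.39,  0.04])]
board top [0.5982 0.0958 0.029  0.    ] rms px [np.float64(0.28)] [array([0.  , 0.01])]
board sc [0.5988 0.0946 0.0382 0.    ] rms px [np.float64(0.32)] [array([-0.03, -0.03])]
spacer(z) [0.6332 0.0979 0.0406 0.005 ] rms px [np.float64(0.43)] [array([-0.  , -0.02])]
  spacer z check: add 5mm height: refit at z=.013
spacer [0.6316 0.0979 0.0404 0.005 ] rms px [np.float64(0.46)] [array([ 0.01, -0.02])]
cell [ 0.4469  0.3028  0.1889 -0.0007] rms px [np.float64(0.54), np.float64(1.35)] [array([ 0.2 , -0.37]), array([-0.51, -0.  ])]
cell top [0.446  0.3031 0.1892 0.    ] rms px [np.float64(0.36)] [array([0., 0.])]
cell sc [0.4468 0.3019 0.1884 0.    ] rms px [np.float64(1.3)] [array([-0.31, -0.07])]
tray [ 0.4421  0.0622  0.0136 -0.0009] rms px [np.float64(0.59), np.float64(1.13)] [array([ 0.12, -0.29]), array([-0.77,  0.15])]
tray top [0.4414 0.0627 0.0178 0.    ] rms px [np.float64(0.51)] [array([-0.07, -0.01])]
tray sc [0.443  0.0599 0.0162 0.    ] rms px [np.float64(0.9)] [array([ 0.29, -0.05])]
plate [ 4.464e-01 -1.561e-01  1.924e-01  2.000e-04] rms px [np.float64(0.4), np.float64(0.54)] [array([ 0.23, -0.13]), array([-0.22, -0.  ])]
plate top [ 0.4462 -0.1555  0.1894  0.    ] rms px [np.float64(0.3)] [array([-0.02,  0.  ])]
plate sc [ 0.4468 -0.1565  0.1983  0.    ] rms px [np.float64(0.47)] [array([ 0.01, -0.03])]
white cap top [0.569  0.1299 0.1265] gap 0.0017 top@118 [0.5694 0.1308 0.123 ]
amber cap top [0.5725 0.0584 0.1253] gap 0.0016 top@118 [0.5727 0.059  0.123 ]
```

```bash
cat > go.py <<'E'
# usage: go.py x y z jawangle : prints tool-axis shift/turn in units from measured pose
import sys,numpy as np
from scipy.spatial.transform import Rotation as Ro
from workcell import bot
s=bot.read_state(); R=Ro.from_rotvec(s["tcp_rot"])
x,y,z,a=map(float,sys.argv[1:5])
G=Ro.from_matrix(np.array([[np.cos(a),np.sin(a),0],[np.sin(a),-np.cos(a),0],[0,0,-1]]))
sh=R.inv().apply(np.array([x,y,z])-s["tool_pos"])/.1; tu=np.degrees((R.inv()*G).as_rotvec())/120
print("t",round(s["time"],2),"pos",s["tool_pos"].round(4),"jaw",np.round(np.arctan2(*R.as_matrix()[:2,0][::-1]),4),"w",round(float(s["width"]),3),"F",s["wrist_force"].round(1))
print("turn",tu.round(3),"shift",sh.round(3))
E
python3 go.py .57 .131 .25 0
```

```text
t 0.1 pos [0.194  0.6459 0.2521] jaw 1.2791 w 1.0 F [-0.2 -0.4 -0.2]
turn [0.001 0.001 0.611] shift [-3.85   5.082  0.028]
```

>>> move_arm(series="0 0 0.07 -0.1 0.13 0 1; 0 0 0.14 -0.19 0.25 0 1; 0 0 0.21 -0.28 0.38 0 1; 0 0 0.28 -0.38 0.5 0 1; 0 0 0.35 -0.47 0.63 0 1; 0 0 0.42 -0.56 0.75 0 1; 0 0 0.49 -0.66 0.88 0 1; 0 0 0.55 -0.75 1 0 1", squeeze=40)

```text
time: 0.9
tool_pos: [0.2686, 0.5449, 0.2526]
tcp_rot: [3.135, 0.191, -0.001]
wrist_force: [0.1, 0.3, -0.8]
width: 1.006
```

```bash
python3 go.py .57 .131 .25 0
```

```text
t 0.9 pos [0.2686 0.5449 0.2526] jaw 0.1214 w 1.006 F [ 0.1  0.3 -0.8]
turn [0.001 0.    0.058] shift [2.491 4.474 0.029]
```

>>> move_arm(series="0 0 0.01 0.07 0.13 0 1; 0 0 0.02 0.14 0.25 0 1; 0 0 0.03 0.21 0.38 0 1; 0 0 0.04 0.28 0.5 0 1; 0 0 0.05 0.35 0.63 0 1; 0 0 0.06 0.42 0.75 0 1; 0 0 0.06 0.49 0.88 0 1; 0 0 0.06 0.56 1 0 1")

```text
time: 1.7
tool_pos: [0.3373, 0.4527, 0.2533]
tcp_rot: [3.142, 0.002, 0.0]
wrist_force: [0.1, 0.5, -0.4]
width: 1.0
```

>>> move_arm(series="0 0 0 0.07 0.13 0 1; 0 0 0 0.15 0.25 0 1; 0 0 0 0.22 0.38 0 1; 0 0 0 0.3 0.5 0 1; 0 0 0 0.38 0.63 0 1; 0 0 0 0.45 0.75 0 1; 0 0 0 0.53 0.88 0 1; 0 0 0 0.6 1 0 1")

```text
time: 2.5
tool_pos: [0.3974, 0.3527, 0.2533]
tcp_rot: [3.142, 0.002, 0.0]
wrist_force: [0.3, -1.9, 0.1]
width: 0.998
```

>>> move_arm(series="0 0 0 0.07 0.13 0 1; 0 0 0 0.15 0.25 0 1; 0 0 0 0.22 0.38 0 1; 0 0 0 0.3 0.5 0 1; 0 0 0 0.38 0.63 0 1; 0 0 0 0.45 0.75 0 1; 0 0 0 0.53 0.88 0 1; 0 0 0 0.6 1 0 1")

```text
time: 3.3
tool_pos: [0.4576, 0.2528, 0.2533]
tcp_rot: [3.142, 0.002, 0.0]
wrist_force: [-0.1, -0.6, -1.1]
width: 1.0
```

>>> move_arm(series="0 0 0 0.07 0.13 0 1; 0 0 0 0.15 0.25 0 1; 0 0 0 0.22 0.38 0 1; 0 0 0 0.3 0.5 0 1; 0 0 0 0.38 0.63 0 1; 0 0 0 0.45 0.75 0 1; 0 0 0 0.53 0.88 0 1; 0 0 0 0.6 1 0 1")

```text
time: 4.1
tool_pos: [0.5177, 0.1529, 0.2533]
tcp_rot: [3.142, 0.002, 0.0]
wrist_force: [0.3, -0.2, 0.7]
width: 1.001
```

```bash
python3 go.py .57 .131 .077 0
```

```text
t 4.1 pos [0.5177 0.1529 0.2533] jaw 0.0013 w 1.001 F [ 0.3 -0.2  0.7]
turn [ 0.    -0.     0.001] shift [0.523 0.22  1.763]
```

>>> move_arm(series="0 0 0 0.13 0.05 0 1; 0 0 0 0.26 0.11 0 1; 0 0 0 0.4 0.17 0.05 1; 0 0 0 0.52 0.22 0.15 1; 0 0 0 0.52 0.22 0.3 1; 0 0 0 0.52 0.22 0.5 1; 0 0 0 0.52 0.22 0.7 1; 0 0 0 0.52 0.22 0.8 1")

```text
time: 4.9
tool_pos: [0.5667, 0.132, 0.1694]
tcp_rot: [3.141, 0.003, -0.009]
wrist_force: [-0.5, -0.4, 0.8]
width: 0.996
```

```bash
python3 - <<'E'
from h import *
from workcell import viewer
o=[]
for n,(x0,y0,x1,y1) in(("top",(180,100,340,220)),("scene",(180,120,340,240))):
    c=viewer.read_camera(n);np.savez(n+"1.npz",**{k:np.array(v) for k,v in c.items()})
    o.append(cv2.resize(c["pixels"][y0:y1,x0:x1,::-1],(400,300),interpolation=cv2.INTER_CUBIC))
cv2.imwrite("pics/a1.png",cv2.resize(np.hstack(o),(800,300)))
E
python3 go.py .57 .131 .077 0
```

```text
t 5.0 pos [0.5668 0.132  0.1701] jaw 0.0018 w 1.001 F [-0.8  0.6  0.5]
turn [0.    0.003 0.001] shift [0.037 0.009 0.93 ]
```

View pics/a1.png

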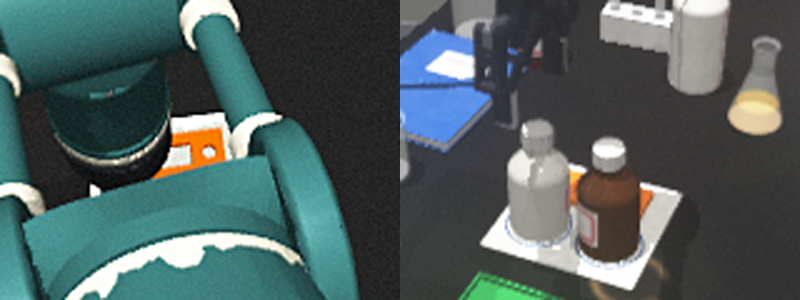

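```bash
python3 - <<'E'
from h import *
from workcell import bot
S=load("scene1.npz")
print(project(S,[(.567-.05,.132,.148),(.567+.05,.132,.148),(.567,.132,.17),(.57,.131,.123)]).round(1))
cv2.imwrite("pics/a2.png",cv2.resize(S["pixels"][100:200,170:290,::-1],None,fx=6,fy=6,interpolation=cv2.INTER_CUBIC))
s=bot.read_state();print(s["q"].round(3),s["joint_vel"].round(3),s["joint_torque"].round(1))
E
```

```text
[[221.8 174.8]
 [242.3 151.9]
 [232.1 154.6]
 [233.8 171.2]]
[0.186 0.159 1.889 0.    1.099 0.184] [-0.001 -0.026 -0.042 -0.001  0.017 -0.   ] [ -0.1 -42.9 -34.3   0.   -0.2   0. ]
```

View pics/a2.png

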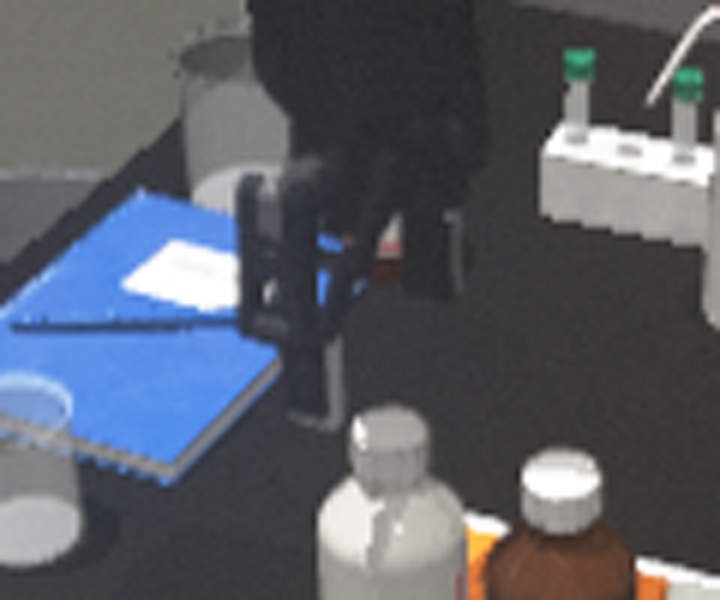

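The picture shows the open fingertips straddling the white cap at about (223,171) and (245,149). That puts them roughly 12 mm farther back than when shut, as the text says.

>>> move_arm(series="0 0 0 0 0 0.15 1; 0 0 0 0 0 0.3 1; 0 0 0 0 0 0.45 1; 0 0 0 0 0 0.6 1; 0 0 0 0 0 0.75 1; 0 0 0 0 0 0.9 1; 0 0 0 0 0 0.9 1; 0 0 0 0 0 0.9 1")

```text
time: 5.8
tool_pos: [0.5687, 0.132, 0.0826]
tcp_rot: [3.141, 0.002, -0.002]
wrist_force: [0.8, -0.3, 0.1]
width: 1.001
```

```bash
python3 go.py .57 .131 .076 0
```

```text
t 5.8 pos [0.5687 0.132  0.0826] jaw 0.0014 w 1.001 F [ 0.8 -0.3  0.1]
turn [0.    0.001 0.001] shift [0.013 0.01  0.066]
```

>>> move_arm(series="0 0 0 0.01 0.01 0.03 1; 0 0 0 0.01 0.01 0.06 1; 0 0 0 0.01 0.01 0.06 0.5; 0 0 0 0.01 0.01 0.06 0; 0 0 0 0.01 0.01 0.06 -0.3; 0 0 0 0.01 0.01 0.06 -0.3; 0 0 0 0.01 0.01 0.06 -0.3; 0 0 0 0.01 0.01 0.06 -0.3")

```text
time: 6.6
tool_pos: [0.5706, 0.1312, 0.078]
tcp_rot: [-3.141, -0.002, -0.002]
wrist_force: [-0.7, -0.8, 5.9]
width: 0.676
```

```bash
python3 go.py .57 .131 .11 0
```

```text
t 6.6 pos [0.5706 0.1312 0.078 ] jaw 0.0014 w 0.676 F [-0.7 -0.8  5.9]
turn [-0.    -0.001  0.001] shift [-0.006  0.002 -0.32 ]
```

>>> move_arm(series="0 0 0 0 0 -0.05 -0.3; 0 0 0 0 0 -0.1 -0.3; 0 0 0 0 0 -0.15 -0.3; 0 0 0 0 0 -0.2 -0.3; 0 0 0 0 0 -0.28 -0.3; 0 0 0 0 0 -0.35 -0.3; 0 0 0 0 0 -0.4 -0.3; 0 0 0 0 0 -0.4 -0.3")

```text
time: 7.4
tool_pos: [0.5709, 0.1313, 0.1187]
tcp_rot: [-3.141, -0.002, -0.004]
wrist_force: [0.1, -0.0, -2.7]
width: 0.68
```

```bash
cat > snap.py <<'E'
import sys
from h import *
from workcell import viewer
# snap.py tag  cam x0 y0 x1 y1 [cam ...]
a=sys.argv[2:];o=[]
for i in range(0,len(a),5):
    n=a[i];x0,y0,x1,y1=map(int,a[i+1:i+5]);c=viewer.read_camera(n);np.savez(f"{n}_{sys.argv[1]}.npz",**{k:np.array(v) for k,v in c.items()})
    s=min((800//(len(a)//5))/(x1-x0),600/(y1-y0));o.append(cv2.resize(c["pixels"][y0:y1,x0:x1,::-1],None,fx=s,fy=s,interpolation=cv2.INTER_CUBIC));print(n,s)
h=max(i.shape[0] for i in o);o=[cv2.copyMakeBorder(i,0,h-i.shape[0],0,0,0) for i in o]
cv2.imwrite(f"pics/{sys.argv[1]}.png",np.hstack(o))
E
python3 snap.py b1 scene 170 100 330 220; python3 go.py .4415 .102 .115 0
```

```text
scene 5.0
t 7.45 pos [0.5705 0.1312 0.118 ] jaw 0.0014 w 0.678 F [ 0.4  0.8 -2.6]
turn [-0.    -0.001  0.001] shift [-1.291  0.29   0.028]
```

View pics/b1.png

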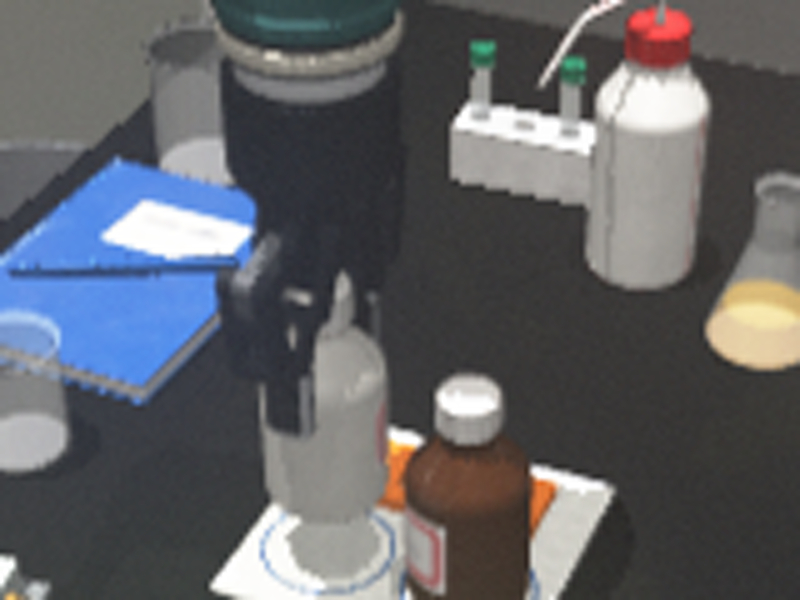

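>>> move_arm(series="0 0 0 -0.06 0.01 0 -0.3; 0 0 0 -0.16 0.04 0 -0.3; 0 0 0 -0.3 0.07 0 -0.3; 0 0 0 -0.44 0.1 0 -0.3; 0 0 0 -0.58 0.13 0 -0.3; 0 0 0 -0.72 0.16 0 -0.3; 0 0 0 -0.86 0.19 0 -0.3; 0 0 0 -1 0.22 0 -0.3")

```text
time: 8.25
tool_pos: [0.4688, 0.1087, 0.1173]
tcp_rot: [-3.142, -0.002, -0.0]
wrist_force: [0.8, -0.2, -1.7]
width: 0.677
```

>>> move_arm(series="0 0 0 -0.12 0.03 0 -0.3; 0 0 0 -0.22 0.05 0.02 -0.3; 0 0 0 -0.29 0.07 0.06 -0.3; 0 0 0 -0.29 0.07 0.12 -0.3; 0 0 0 -0.29 0.07 0.2 -0.3; 0 0 0 -0.29 0.07 0.28 -0.3; 0 0 0 -0.29 0.07 0.33 -0.3; 0 0 0 -0.29 0.07 0.33 -0.3")

```text
time: 9.05
tool_pos: [0.4404, 0.1018, 0.0829]
tcp_rot: [3.141, 0.002, -0.004]
wrist_force: [0.2, -0.2, -2.4]
width: 0.677
```

```bash
python3 go.py .4415 .102 .077 0
```

```text
t 9.05 pos [0.4404 0.1018 0.0829] jaw 0.0014 w 0.677 F [ 0.2 -0.2 -2.4]
turn [0.    0.001 0.001] shift [ 0.011 -0.002  0.059]
```

Next: lower slowly and check contact before I release.

>>> move_arm(series="0 0 0 0.01 0 0.01 -0.3; 0 0 0 0.01 0 0.02 -0.3; 0 0 0 0.01 0 0.03 -0.3; 0 0 0 0.01 0 0.04 -0.3; 0 0 0 0.01 0 0.05 -0.3; 0 0 0 0.01 0 0.06 -0.3; 0 0 0 0.01 0 0.06 -0.3; 0 0 0 0.01 0 0.06 -0.3")

```text
time: 9.85
tool_pos: [0.4421, 0.1019, 0.0783]
tcp_rot: [3.142, 0.002, -0.0]
wrist_force: [0.8, -0.5, -2.7]
width: 0.679
```

```bash
python3 go.py .4415 .102 .077 0; python3 snap.py c1 scene 180 160 300 260
```

```text
t 9.85 pos [0.4421 0.1019 0.0783] jaw 0.0014 w 0.679 F [ 0.8 -0.5 -2.7]
turn [0.    0.    0.001] shift [-0.006 -0.001  0.013]
scene 6.0
```

View pics/c1.png

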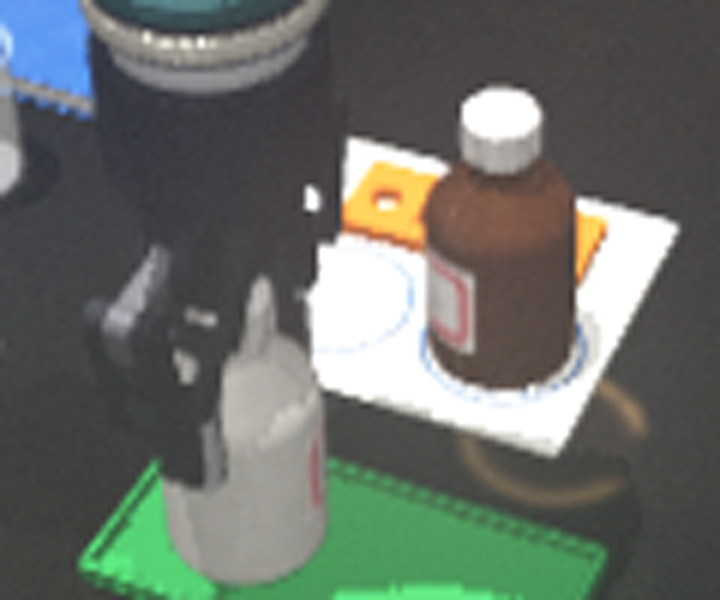

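>>> move_arm(series="0 0 0 0 0 0.01 -0.3; 0 0 0 0 0 0.01 -0.3; 0 0 0 0 0 0.02 -0.3; 0 0 0 0 0 0.02 -0.3; 0 0 0 0 0 0.03 -0.3; 0 0 0 0 0 0.03 -0.3; 0 0 0 0 0 0.03 -0.3; 0 0 0 0 0 0.03 -0.3")

```text
time: 10.7
tool_pos: [0.4421, 0.1019, 0.076]
tcp_rot: [3.142, 0.002, -0.001]
wrist_force: [-2.3, -1.4, 5.4]
width: 0.677
```

Contact shows as an upward 5.4 N, so I'll open and rise.

>>> move_arm(series="0 0 0 0 0 0 0; 0 0 0 0 0 0 0.5; 0 0 0 0 0 0 1; 0 0 0 0 0 0 1; 0 0 0 0 0 0 1; 0 0 0 0 0 -0.1 1; 0 0 0 0 0 -0.25 1; 0 0 0 0 0 -0.4 1")

```text
time: 11.5
tool_pos: [0.442, 0.1019, 0.1161]
tcp_rot: [3.142, 0.002, -0.001]
wrist_force: [-0.1, 0.7, -0.3]
width: 1.003
```

```bash
python3 go.py .5727 .0585 .17 0
```

```text
t 11.5 pos [0.442  0.1019 0.1161] jaw 0.0015 w 1.003 F [-0.1  0.7 -0.3]
turn [0.    0.    0.001] shift [ 1.306  0.436 -0.539]
```

>>> move_arm(series="0 0 0 0 0 -0.2 1; 0 0 0 0 0 -0.4 1; 0 0 0 0 0 -0.54 1; 0 0 0 0.2 0.07 -0.54 1; 0 0 0 0.4 0.13 -0.54 1; 0 0 0 0.6 0.2 -0.54 1; 0 0 0 0.8 0.27 -0.54 1; 0 0 0 1 0.33 -0.54 1")

```text
time: 12.3
tool_pos: [0.5429, 0.0687, 0.1696]
tcp_rot: [3.142, 0.002, 0.0]
wrist_force: [-0.1, -0.0, -0.1]
width: 0.999
```

>>> move_arm(series="0 0 0 0.15 0.05 0 1; 0 0 0 0.3 0.1 0 1; 0 0 0 0.3 0.1 0 1; 0 0 0 0.3 0.1 0.2 1; 0 0 0 0.3 0.1 0.4 1; 0 0 0 0.3 0.1 0.6 1; 0 0 0 0.3 0.1 0.8 1; 0 0 0 0.3 0.1 0.8 1")

```text
time: 13.1
tool_pos: [0.5685, 0.0592, 0.0861]
tcp_rot: [3.141, 0.002, -0.012]
wrist_force: [-1.1, 0.6, -0.0]
width: 1.001
```

```bash
python3 go.py .5727 .0585 .077 0
```

```text
t 13.1 pos [0.5685 0.0592 0.0861] jaw 0.0016 w 1.001 F [-1.1  0.6 -0. ]
turn [0.    0.004 0.001] shift [0.043 0.007 0.091]
```

>>> move_arm(series="0 0 0 0 0.01 0.04 1; 0 0 0 0 0.01 0.06 1; 0 0 0 0 0.01 0.06 1; 0 0 0 0 0.01 0.06 1; 0 0 0 0 0.01 0.06 0; 0 0 0 0 0.01 0.06 -0.3; 0 0 0 0 0.01 0.06 -0.3; 0 0 0 0 0.01 0.06 -0.3")

```text
time: 13.9
tool_pos: [0.5728, 0.0582, 0.0842]
tcp_rot: [-3.141, -0.002, -0.002]
wrist_force: [-0.9, 0.8, 5.7]
width: 0.665
```

```bash
python3 go.py .5727 .0585 .117 0
```

```text
t 13.9 pos [0.5728 0.0582 0.0842] jaw 0.0013 w 0.665 F [-0.9  0.8  5.7]
turn [-0.    -0.001  0.001] shift [-0.001 -0.003 -0.328]
```

The grip sits 7 mm higher than I planned, so I'll re-grip lower.

>>> move_arm(series="0 0 0 0 0 0 0.6; 0 0 0 0 0 0 0.8; 0 0 0 0 0 0.04 0.8; 0 0 0 0 0 0.07 0.8; 0 0 0 0 0 0.07 0.3; 0 0 0 0 0 0.07 -0.3; 0 0 0 0 0 0.07 -0.3; 0 0 0 0 0 0.07 -0.3")

```text
time: 14.7
tool_pos: [0.5721, 0.0581, 0.0761]
tcp_rot: [3.142, 0.002, -0.0]
wrist_force: [0.4, 0.2, -1.0]
width: 0.673
```

>>> move_arm(series="0 0 0 0 0 -0.05 -0.3; 0 0 0 0 0 -0.1 -0.3; 0 0 0 0 0 -0.15 -0.3; 0 0 0 0 0 -0.2 -0.3; 0 0 0 0 0 -0.28 -0.3; 0 0 0 0 0 -0.35 -0.3; 0 0 0 0 0 -0.4 -0.3; 0 0 0 0 0 -0.4 -0.3")

```text
time: 15.5
tool_pos: [0.573, 0.0582, 0.1176]
tcp_rot: [-3.141, -0.002, -0.004]
wrist_force: [0.0, 0.8, -2.9]
width: 0.674
```

```bash
python3 go.py .4427 .022 .115 0;python3 snap.py d1 scene 170 120 330 240
```

```text
t 15.5 pos [0.573  0.0582 0.1176] jaw 0.0014 w 0.674 F [ 0.   0.8 -2.9]
turn [-0.    -0.001  0.001] shift [-1.304  0.36   0.023]
scene 5.0
```

View pics/d1.png

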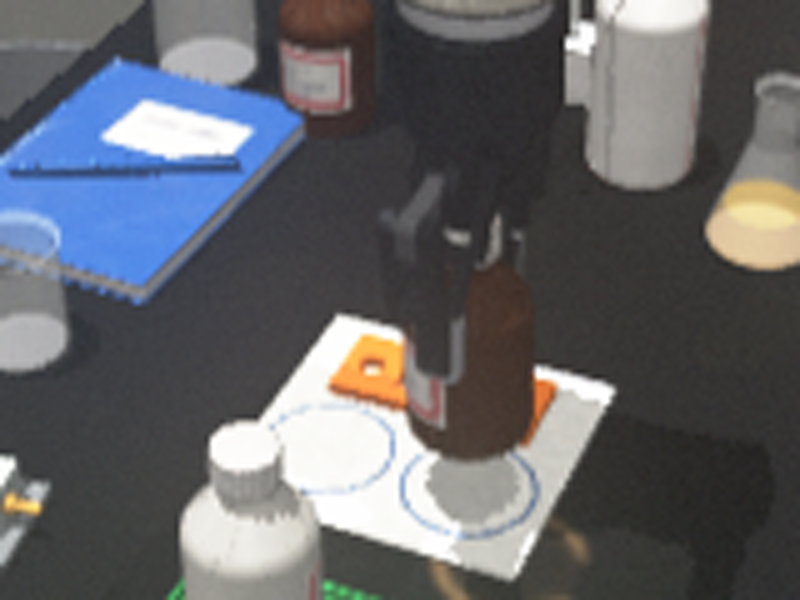

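>>> move_arm(series="0 0 0 -0.06 0.02 0 -0.3; 0 0 0 -0.16 0.05 0 -0.3; 0 0 0 -0.3 0.1 0 -0.3; 0 0 0 -0.44 0.15 0 -0.3; 0 0 0 -0.58 0.2 0 -0.3; 0 0 0 -0.72 0.24 0 -0.3; 0 0 0 -0.86 0.28 0 -0.3; 0 0 0 -1 0.32 0 -0.3")

```text
time: 16.35
tool_pos: [0.471, 0.0256, 0.1163]
tcp_rot: [3.142, 0.002, 0.0]
wrist_force: [-0.1, 0.3, -2.1]
width: 0.673
```

>>> move_arm(series="0 0 0 -0.12 0.02 0 -0.3; 0 0 0 -0.22 0.04 0.02 -0.3; 0 0 0 -0.3 0.04 0.06 -0.3; 0 0 0 -0.3 0.04 0.12 -0.3; 0 0 0 -0.3 0.04 0.2 -0.3; 0 0 0 -0.3 0.04 0.28 -0.3; 0 0 0 -0.3 0.04 0.36 -0.3; 0 0 0 -0.3 0.04 0.36 -0.3")

```text
time: 17.15
tool_pos: [0.4411, 0.022, 0.0785]
tcp_rot: [-3.142, -0.002, 0.005]
wrist_force: [0.1, -0.1, -2.2]
width: 0.672
```

```bash
python3 go.py .4427 .022 .074 0
```

```text
t 17.15 pos [0.4411 0.022  0.0785] jaw 0.0016 w 0.672 F [ 0.1 -0.1 -2.2]
turn [-0.     0.002  0.001] shift [ 0.016 -0.     0.045]
```

>>> move_arm(series="0 0 0 0.01 0 0.01 -0.3; 0 0 0 0.01 0 0.01 -0.3; 0 0 0 0.01 0 0.02 -0.3; 0 0 0 0.01 0 0.02 -0.3; 0 0 0 0.01 0 0.03 -0.3; 0 0 0 0.01 0 0.03 -0.3; 0 0 0 0.01 0 0.03 -0.3; 0 0 0 0.01 0 0.03 -0.3")

```text
time: 17.95
tool_pos: [0.4432, 0.0219, 0.0773]
tcp_rot: [3.142, 0.002, 0.0]
wrist_force: [-0.0, 0.2, -1.7]
width: 0.676
```

```bash
python3 go.py .4427 .022 .074 0
```

```text
t 17.95 pos [0.4432 0.0219 0.0773] jaw 0.0014 w 0.676 F [-0.   0.2 -1.7]
turn [ 0.    -0.     0.001] shift [-0.005 -0.001  0.033]
```

>>> move_arm(series="0 0 0 0 0 0.01 -0.3; 0 0 0 0 0 0.01 -0.3; 0 0 0 0 0 0.02 -0.3; 0 0 0 0 0 0.02 -0.3; 0 0 0 0 0 0.02 -0.3; 0 0 0 0 0 0.03 -0.3; 0 0 0 0 0 0.03 -0.3; 0 0 0 0 0 0.03 -0.3")

```text
time: 18.75
tool_pos: [0.4432, 0.0219, 0.0742]
tcp_rot: [-3.142, -0.002, 0.0]
wrist_force: [0.4, 0.6, -3.0]
width: 0.675
```

>>> move_arm(series="0 0 0 0 0 0.005 -0.3; 0 0 0 0 0 0.01 -0.3; 0 0 0 0 0 0.01 -0.3; 0 0 0 0 0 0.015 -0.3; 0 0 0 0 0 0.015 -0.3; 0 0 0 0 0 0.02 -0.3; 0 0 0 0 0 0.02 -0.3; 0 0 0 0 0 0.02 -0.3")

```text
time: 19.55
tool_pos: [0.4435, 0.0219, 0.0739]
tcp_rot: [3.141, 0.002, -0.001]
wrist_force: [-4.4, 1.1, 12.5]
width: 0.67
```

>>> move_arm(series="0 0 0 0 0 -0.01 0; 0 0 0 0 0 -0.01 0.5; 0 0 0 0 0 -0.01 1; 0 0 0 0 0 -0.01 1; 0 0 0 0 0 -0.1 1; 0 0 0 0 0 -0.3 1; 0 0 0 0 0 -0.6 1; 0 0 0 0 0 -0.97 1")

```text
time: 20.35
tool_pos: [0.442, 0.0219, 0.1695]
tcp_rot: [-3.142, -0.002, 0.005]
wrist_force: [0.5, -0.1, 0.1]
width: 1.0
```

```bash
python3 snap.py e1 scene 170 120 330 240 top 170 110 330 230; python3 go.py .632 .098 .1 .04
```

```text
scene 2.5
top 2.5
t 20.45 pos [0.4475 0.0219 0.1754] jaw 0.0014 w 1.001 F [ 0.4 -0.1  0.6]
turn [ 0.    -0.005 -0.018] shift [ 1.838 -0.758  0.775]
```

View pics/e1.png

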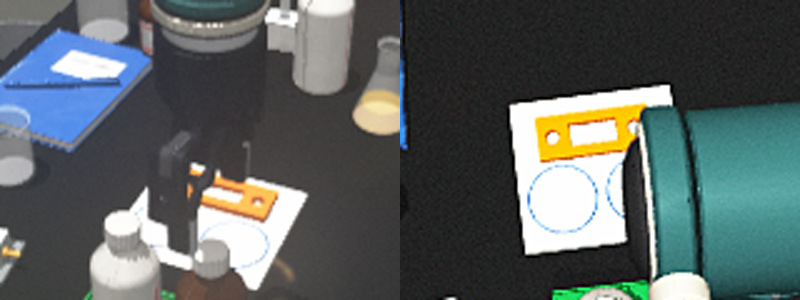

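```bash
python3 - <<'E'
from h import *
c=load("scene_e1.npz")["pixels"][180:235,220:300,::-1]; cv2.imwrite("pics/e2.png",cv2.resize(c,None,fx=10,fy=10,interpolation=cv2.INTER_CUBIC))
c=load("top_e1.npz")["pixels"][140:215,210:285,::-1]; cv2.imwrite("pics/e3.png",cv2.resize(c,None,fx=8,fy=8,interpolation=cv2.INTER_CUBIC))
E
```

```text
(no output)
```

View pics/e2.png

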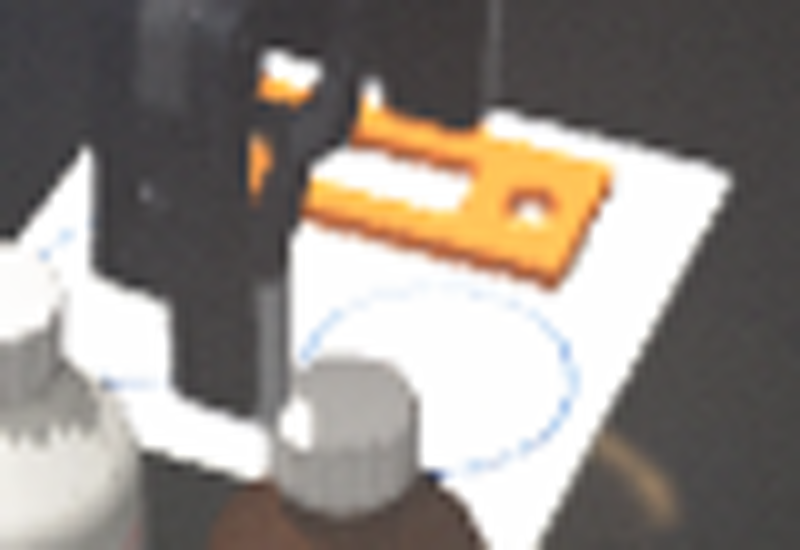

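View pics/e3.png

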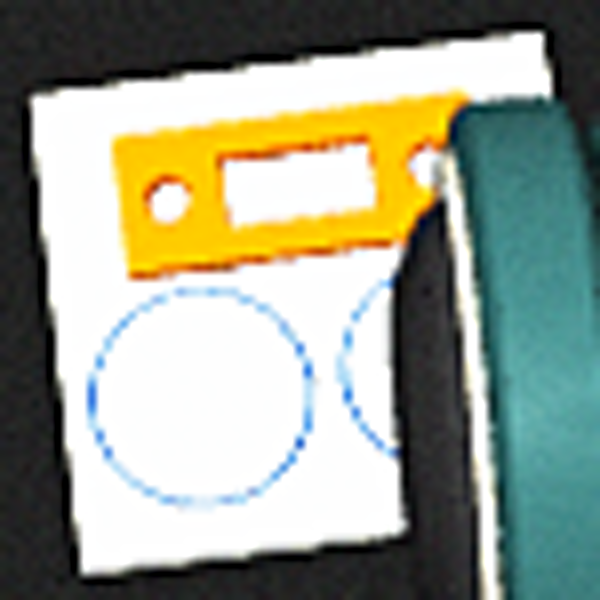

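```bash
python3 - <<'E'
from fit import *
T=load("top_e1.npz");S=load("scene_e1.npz")
e3=lambda l:px(l,8,210,140); e2=lambda l:px(l,10,220,180)
h=.008
P=box(.0225,.055,h);W=box(.0105,.0225,h)
a=(T,e3([(112,138),(130,268),(168,203),(217,155),(368,136),(378,207),(232,228)]),g(P,'bl','fl')+[(0,.04,h)]+g(W,*A))
b=(S,e2([(612,172),(552,277),(532,205),(465,205),(480,160)]),g(P,'br','fr')+[(0,-.04,h)]+g(W,'fr','br'))
fit('spacer',[a,b],[.63,.1,.04,.005])
def lift(o): return (o[0],o[1],np.array(o[2])+[0,0,.005])
fit('sp top',[lift(a)],[.63,.1,.04,0],False);fit('sp sc',[lift(b)],[.63,.1,.04,0],False)
print('ringW',onz(T,e3([(200,397)]),.005))
print(onz(S,e2([(438,380)]),.005),'ringA scene')
E
```

```text
spacer [0.6333 0.0978 0.0474 0.0042] rms px [np.float64(0.62), np.float64(0.82)] [array([0.07, 0.03]), array([-0.26,  0.07])]
sp top [0.6329 0.0979 0.0515 0.    ] rms px [np.float64(0.63)] [array([0.02, 0.1 ])]
sp sc [0.6343 0.0973 0.0083 0.    ] rms px [np.float64(0.76)] [array([-0.14,  0.02])]
ringW [[0.57100154 0.13355579 0.005     ]]
[[0.57263625 0.05554966 0.005     ]] ringA scene
```

>>> move_arm(series="0 0 0 0.1 -0.04 0 1; 0 0 0 0.2 -0.1 0 1; 0 0 0 0.35 -0.15 0 1; 0 0 0 0.5 -0.2 0 0.8; 0 0 0 0.62 -0.25 0 0.6; 0 0 0 0.75 -0.3 0 0.4; 0 0 -0.01 0.88 -0.35 0.1 0.4; 0 0 -0.02 1 -0.4 0.2 0.4")

```text
time: 21.25
tool_pos: [0.5443, 0.0626, 0.1486]
tcp_rot: [-3.141, -0.07, 0.0]
wrist_force: [0.2, 0.2, 0.5]
width: 0.702
```

>>> move_arm(series="0 0 0 0.15 -0.07 0.1 0.4; 0 0 0 0.3 -0.14 0.2 0.4; 0 0 0 0.45 -0.2 0.3 0.4; 0 0 0 0.6 -0.27 0.4 0.4; 0 0 0 0.75 -0.33 0.5 0.4; 0 0 0 0.86 -0.36 0.6 0.4; 0 0 0 0.86 -0.36 0.6 0.4; 0 0 0 0.86 -0.36 0.6 0.4")

```text
time: 22.05
tool_pos: [0.6269, 0.1019, 0.0882]
tcp_rot: [3.141, 0.068, -0.004]
wrist_force: [0.1, -0.4, -0.4]
width: 0.701
```

```bash
python3 go.py .633 .098 .04 .045;python3 snap.py f1 scene 200 140 300 215
```

```text
t 22.05 pos [0.6269 0.1019 0.0882] jaw 0.0436 w 0.701 F [ 0.1 -0.4 -0.4]
turn [ 0.     0.001 -0.001] shift [0.06  0.042 0.482]
scene 8.0
```

View pics/f1.png

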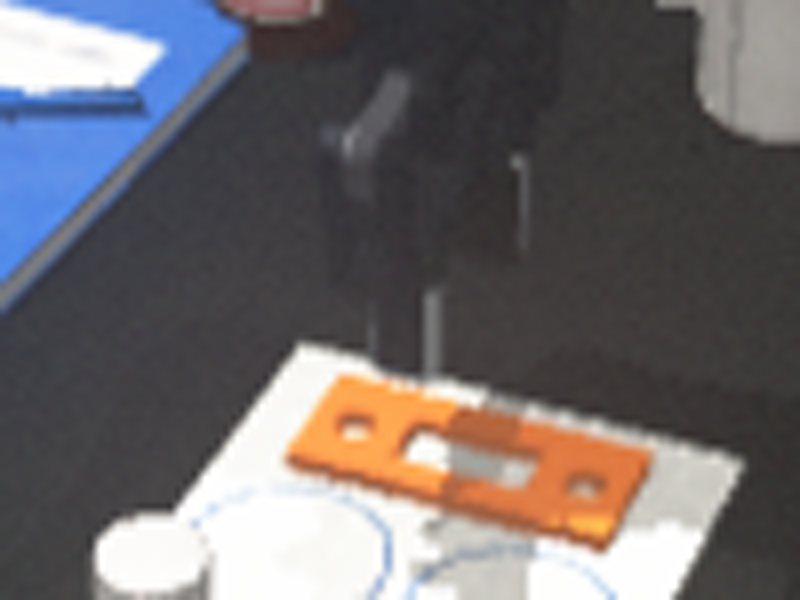

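```bash
python3 - <<'E'
from fit import *
S=load("scene_f1.npz");T=load("top_e1.npz")
f1=lambda l:px(l,8,200,140);e3=lambda l:px(l,8,210,140)
h=.008
P=box(.0225,.055,h);W=box(.0105,.0225,h)
a=(T,e3([(112,138),(130,268),(168,203),(217,155),(368,136),(378,207),(232,228)]),g(P,'bl','fl')+[(0,.04,h)]+g(W,*A))
b=(S,f1([(342,378),(652,452),(605,545),(290,458),(355,424),(587,480)]),g(P,*A)+[(0,.04,h),(0,-.04,h)])
fit('both',[a,b],[.63,.1,.04,.005])
fit('sc',[(b[0],b[1],np.array(b[2])+[0,0,.005])],[.63,.1,.04,0],False)
u=f1([(405,376)])
for z in(.06,.065,.07,.075,.08): print(z,project(S,[(.627-.036,.101,z)]),u)
E
```

```text
both [0.6341 0.0976 0.055  0.0026] rms px [np.float64(0.64), np.float64(0.54)] [array([ 0.12, -0.06]), array([-0.2 ,  0.07])]
sc [0.6321 0.0962 0.0553 0.    ] rms px [np.float64(0.53)] [array([-0.02, -0.02])]
0.06 [[249.66570911 190.8132141 ]] [[250.1875 186.5625]]
0.065 [[249.65494176 189.20290108]] [[250.1875 186.5625]]
0.07 [[249.64409696 187.58108216]] [[250.1875 186.5625]]
0.075 [[249.63317388 185.94763226]] [[250.1875 186.5625]]
0.08 [[249.62217164 184.30242447]] [[250.1875 186.5625]]
```

```bash
python3 go.py .633 .097 .025 .052
```

```text
t 22.1 pos [0.6271 0.1018 0.0889] jaw 0.0434 w 0.698 F [-0.9  0.1 -0.4]
turn [ 0.     0.001 -0.004] shift [0.058 0.05  0.639]
```

>>> move_arm(series="0 0 -0.004 0.03 0.02 0.1 0.4; 0 0 -0.004 0.06 0.045 0.2 0.4; 0 0 -0.004 0.06 0.045 0.3 0.4; 0 0 -0.004 0.06 0.045 0.4 0.4; 0 0 -0.004 0.06 0.045 0.47 0.4; 0 0 -0.004 0.06 0.045 0.52 0.4; 0 0 -0.004 0.06 0.045 0.54 0.4; 0 0 -0.004 0.06 0.045 0.54 0.4")

```text
time: 22.9
tool_pos: [0.6335, 0.0975, 0.0349]
tcp_rot: [3.14, 0.081, -0.001]
wrist_force: [0.9, 0.1, 0.4]
width: 0.703
```

```bash
python3 go.py .633 .097 .025 .052
```

```text
t 22.9 pos [0.6335 0.0975 0.0349] jaw 0.0517 w 0.703 F [0.9 0.1 0.4]
turn [ 0.  0. -0.] shift [-0.006  0.005  0.099]
```

>>> move_arm(series="0 0 0 -0.005 0.005 0.03 0.4; 0 0 0 -0.005 0.005 0.06 0.4; 0 0 0 -0.005 0.005 0.09 0.4; 0 0 0 -0.005 0.005 0.09 0.4; 0 0 0 -0.005 0.005 0.09 0.2; 0 0 0 -0.005 0.005 0.09 0; 0 0 0 -0.005 0.005 0.09 -0.3; 0 0 0 -0.005 0.005 0.09 -0.5")

```text
time: 23.7
tool_pos: [0.6336, 0.0971, 0.0266]
tcp_rot: [-3.14, -0.081, -0.001]
wrist_force: [0.1, -0.5, 1.3]
width: 0.512
```

```bash
python3 go.py .633 .097 .025 .052; python3 snap.py g1 scene 220 150 300 210
```

```text
t 23.7 pos [0.6336 0.0971 0.0266] jaw 0.0517 w 0.512 F [ 0.1 -0.5  1.3]
turn [-0. -0. -0.] shift [-0.006  0.     0.016]
scene 10.0
```

View pics/g1.png

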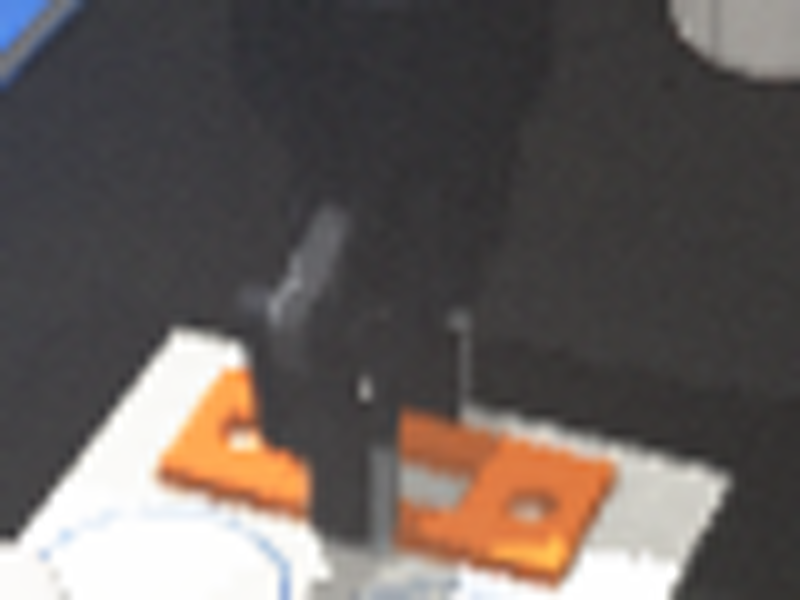

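>>> move_arm(series="0 0 0 0 0 0 -0.5; 0 0 0 0 0 0 -0.5; 0 0 0 0 0 -0.02 -0.5; 0 0 0 0 0 -0.06 -0.5; 0 0 0 0 0 -0.12 -0.5; 0 0 0 0 0 -0.2 -0.5; 0 0 0 0 0 -0.3 -0.5; 0 0 0 0 0 -0.4 -0.5")

```text
time: 24.55
tool_pos: [0.6334, 0.097, 0.0674]
tcp_rot: [-3.14, -0.081, -0.001]
wrist_force: [0.2, -0.1, -0.6]
width: 0.509
```

```bash
python3 go.py .4465 .3028 .12 .189; python3 snap.py g2 scene 220 130 300 190
```

```text
t 24.55 pos [0.6334 0.097  0.0674] jaw 0.0517 w 0.509 F [ 0.2 -0.1 -0.6]
turn [-0.    -0.    -0.066] shift [-1.76  -2.152 -0.526]
scene 10.0
```

View pics/g2.png

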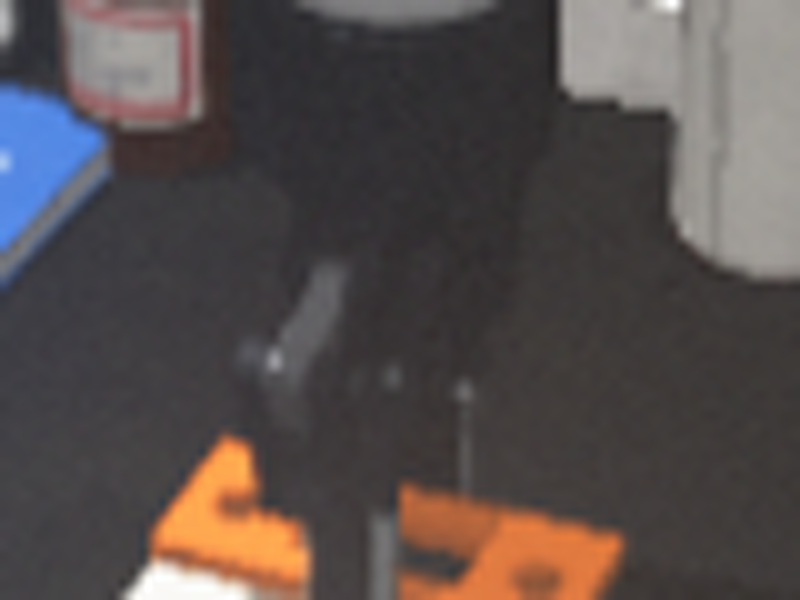

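>>> move_arm(series="0 0 0 0 0 -0.12 -0.5; 0 0 0 0 0 -0.25 -0.5; 0 0 0 -0.02 0 -0.4 -0.5; 0 0 0 -0.06 0 -0.55 -0.5; 0 0 0 -0.12 -0.05 -0.7 -0.5; 0 0 0 -0.2 -0.1 -0.8 -0.5; 0 0 0 -0.28 -0.2 -0.88 -0.5; 0 0 0 -0.36 -0.32 -0.9 -0.5")

```text
time: 25.4
tool_pos: [0.5952, 0.1279, 0.1576]
tcp_rot: [-3.14, -0.081, -0.003]
wrist_force: [-0.5, 0.2, -0.1]
width: 0.508
```

>>> move_arm(series="0 0 -0.01 -0.1 -0.13 0 -0.5; 0 0 -0.02 -0.2 -0.26 0 -0.5; 0 0 -0.03 -0.3 -0.38 0 -0.5; 0 0 -0.04 -0.4 -0.5 0 -0.5; 0 0 -0.05 -0.5 -0.63 0 -0.5; 0 0 -0.06 -0.6 -0.75 0 -0.5; 0 0 -0.066 -0.7 -0.88 0 -0.5; 0 0 -0.066 -0.8 -1 0 -0.5")

```text
time: 26.2
tool_pos: [0.5097, 0.2239, 0.1563]
tcp_rot: [-3.127, -0.299, -0.0]
wrist_force: [0.1, 0.7, -0.7]
width: 0.511
```

```bash
python3 go.py .4465 .3028 .12 .189
```

```text
t 26.2 pos [0.5097 0.2239 0.1563] jaw 0.1904 w 0.511 F [ 0.1  0.7 -0.7]
turn [-0.    -0.     0.001] shift [-0.471 -0.895  0.363]
```

>>> move_arm(series="0 0 0 -0.06 -0.11 0 -0.5; 0 0 0 -0.12 -0.22 0 -0.5; 0 0 0 -0.18 -0.34 0.05 -0.5; 0 0 0 -0.24 -0.46 0.1 -0.5; 0 0 0 -0.32 -0.6 0.2 -0.5; 0 0 0 -0.4 -0.75 0.3 -0.5; 0 0 0 -0.47 -0.9 0.36 -0.5; 0 0 0 -0.47 -0.9 0.36 -0.5")

```text
time: 27.0
tool_pos: [0.4447, 0.3032, 0.1181]
tcp_rot: [3.126, 0.301, -0.006]
wrist_force: [-1.1, -0.7, -1.4]
width: 0.511
```

```bash
python3 go.py .4465 .3028 .12 .189; python3 snap.py k1 scene 110 150 200 230 top 120 190 210 270
```

```text
t 27.0 pos [0.4447 0.3032 0.1181] jaw 0.1918 w 0.511 F [-1.1 -0.7 -1.4]
turn [0.    0.002 0.001] shift [ 0.017  0.007 -0.019]
scene 4.444444444444445
top 4.444444444444445
```

View pics/k1.png

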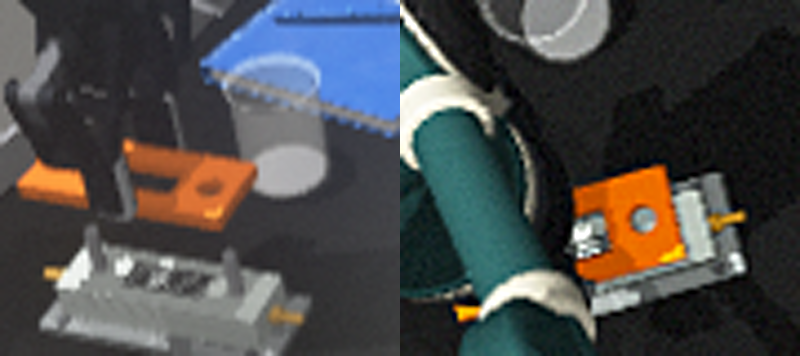

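>>> move_arm(series="0 0 0 0 0.005 0.05 -0.5; 0 0 0 0 0.005 0.1 -0.5; 0 0 0 0 0.005 0.15 -0.5; 0 0 0 0 0.005 0.2 -0.5; 0 0 0 0 0.005 0.25 -0.5; 0 0 0 0 0.005 0.3 -0.5; 0 0 0 0 0.005 0.3 -0.5; 0 0 0 0 0.005 0.3 -0.5")

```text
time: 27.9
tool_pos: [0.4474, 0.3018, 0.0901]
tcp_rot: [3.127, 0.298, -0.001]
wrist_force: [-0.7, -0.0, -0.4]
width: 0.51
```

```bash
python3 go.py .4465 .3028 .09 .189; python3 snap.py k2 scene 112 172 188 234; cp pics/k2.png pics/k2s.png; python3 snap.py k2 top 140 210 210 262; python3 go.py .4465 .3028 .09 .189
```

```text
t 27.9 pos [0.4474 0.3018 0.0901] jaw 0.1899 w 0.51 F [-0.7 -0.  -0.4]
turn [0. 0. 0.] shift [-0.007 -0.012  0.001]
scene 9.67741935483871
top 11.428571428571429
t 28.0 pos [0.4477 0.302  0.0905] jaw 0.19 w 0.508 F [-0.6  0.2 -0.4]
turn [-0. -0.  0.] shift [-0.011 -0.01   0.005]
```

View pics/k2s.png

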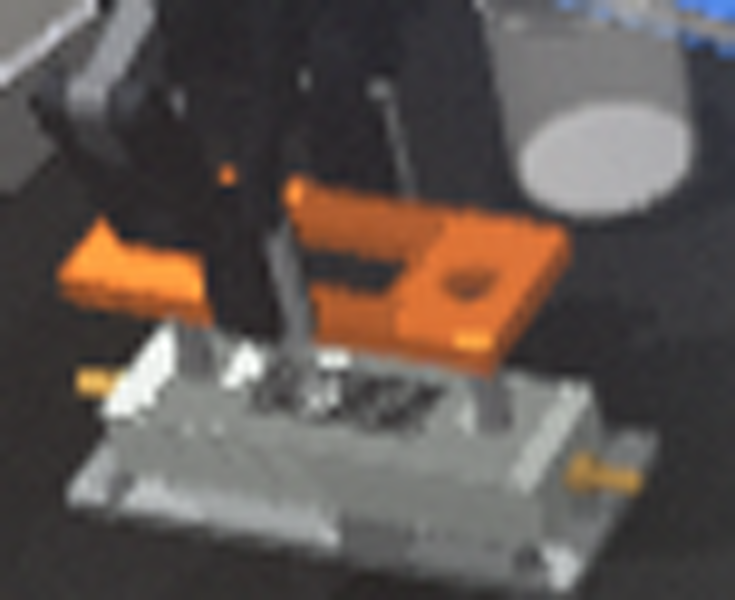

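View pics/k2.png

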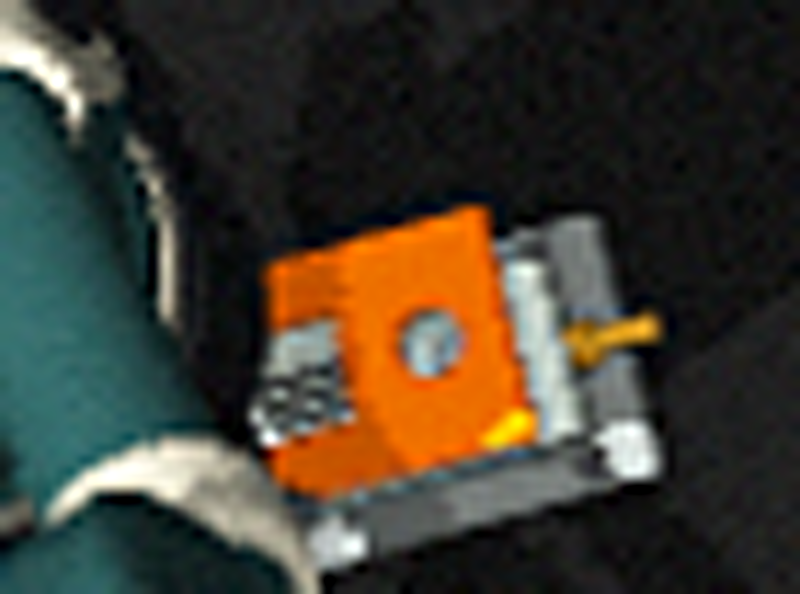

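```bash
cat > cellfit.py <<'E'
from fit import *
S=load("scene_k2.npz");T=load("top_k2.npz")
ks=lambda l:px(l,9.6774,112,172);kt=lambda l:px(l,11.4286,140,210)
zz=.0905-.0216
P=box(.0225,.055,.008);W=box(.0105,.0225,.008)
b=(S,ks([(570,230),(497,357),(468,281),(60,270),(100,220)]),g(P,'br','fr')+[(0,-.04,.008)]+g(P,'fl','bl'))
a=(T,kt([(486,206),(537,440),(433,343)]),g(P,'br','fr')+[(0,-.04,.008)])
print("tcp .4477 .302")
fit('both',[a,b],[.447,.302,.19,zz])
L=lambda o:(o[0],o[1],np.array(o[2])+[0,0,zz])
fit('sc',[L(b)],[.447,.302,.19,0],False);fit('top',[L(a)],[.447,.302,.19,0],False)
# pin through hole in this top view
T0=load("top0.npz")
for n,(x,y,yaw) in dict(top=(.446,.3031,.189),sc=(.4468,.3019,.1885)).items():
    p=np.array([x+np.sin(yaw)*.04,y-np.cos(yaw)*.04])
    print(n,[( (project(T,[(*p,z)])[0]-[140,210]+.5)*11.4286-.5).round(0) for z in(.03,.0585)])
E
python3 cellfit.py
```

```text
tcp .4477 .302
both [0.4458 0.3016 0.2157 0.0675] rms px [np.float64(0.61), np.float64(3.27)] [array([ 0.21, -0.19]), array([ 0.6 , -0.73])]
sc [0.4414 0.2991 0.2871 0.    ] rms px [np.float64(2.7)] [array([0.2 , 0.06])]
top [0.4481 0.3023 0.1588 0.    ] rms px [np.float64(0.14)] [array([0., 0.])]
top [array([476., 371.]), array([448., 357.])]
sc [array([482., 366.]), array([454., 352.])]
```

```bash
sed -i 's/,(100,220)\]/]/; s/,.fl.,.bl.)$/,"fl")/; s/g(P,.fl.,.bl.))/g(P,"fl"))/' cellfit.py; python3 cellfit.py; python3 - <<'E'
from h import *
c=load("top_k2.npz")["pixels"][228:252,165:197,::-1]; cv2.imwrite("pics/k3.png",cv2.resize(c,None,fx=25,fy=25,interpolation=cv2.INTER_CUBIC))
E
```

```text
tcp .4477 .302
both [0.448  0.3022 0.1674 0.0677] rms px [np.float64(0.25), np.float64(0.73)] [array([ 0.13, -0.12]), array([-0.35,  0.  ])]
sc [0.447  0.3006 0.1766 0.    ] rms px [np.float64(0.59)] [array([-0.1 , -0.01])]
top [0.4481 0.3023 0.1588 0.    ] rms px [np.float64(0.14)] [array([0., 0.])]
top [array([476., 371.]), array([448., 357.])]
sc [array([482., 366.]), array([454., 352.])]
```

View pics/k3.png

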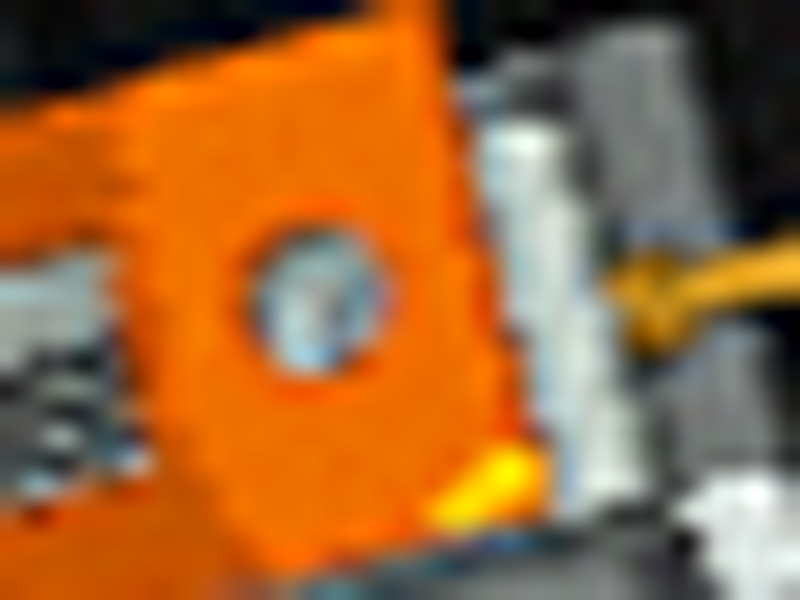

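>>> move_arm(series="0 0 -0.003 -0.01 -0.01 0 -0.5; 0 0 -0.003 -0.01 -0.01 0.04 -0.5; 0 0 -0.003 -0.01 -0.01 0.08 -0.5; 0 0 -0.003 -0.01 -0.01 0.12 -0.5; 0 0 -0.003 -0.01 -0.01 0.15 -0.5; 0 0 -0.003 -0.01 -0.01 0.18 -0.5; 0 0 -0.003 -0.01 -0.01 0.18 -0.5; 0 0 -0.003 -0.01 -0.01 0.18 -0.5")

```text
time: 28.8
tool_pos: [0.4463, 0.3026, 0.0722]
tcp_rot: [3.126, 0.308, -0.0]
wrist_force: [0.0, 0.5, -0.3]
width: 0.505
```

```bash
python3 snap.py k4 scene 112 172 188 234; cp pics/k4.png pics/k4s.png; python3 snap.py k4 top 140 210 210 262; python3 go.py .4465 .303 .09 .191
```

```text
scene 9.67741935483871
top 11.428571428571429
t 28.9 pos [0.4465 0.3027 0.0724] jaw 0.1962 w 0.508 F [-0.6 -0.1 -0. ]
turn [-0.    -0.     0.002] shift [ 0.001 -0.003 -0.176]
```

View pics/k4s.png

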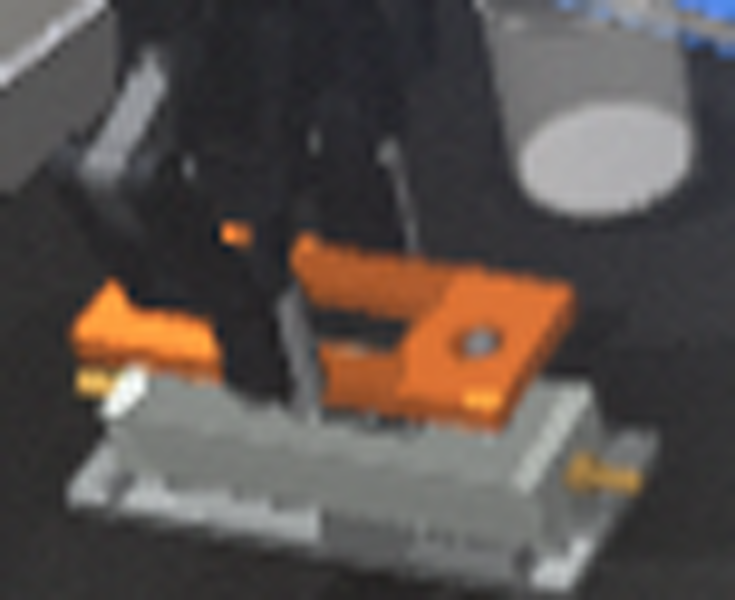

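View pics/k4.png

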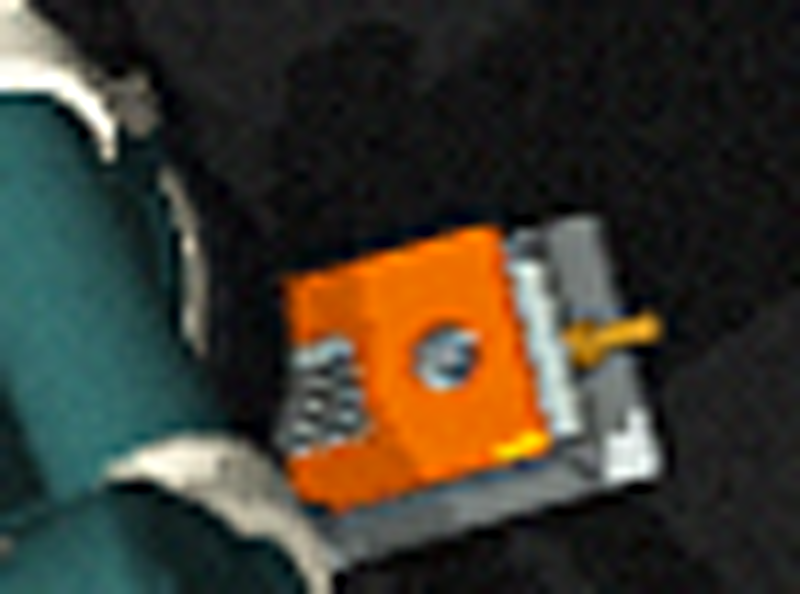

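The pin tip shows inside the right hole (scene crop (480,342), top crop (447,355)) and there is no side force. I'll lower it further.

>>> move_arm(series="0 0 0 0 0 0.03 -0.5; 0 0 0 0 0 0.06 -0.5; 0 0 0 0 0 0.09 -0.5; 0 0 0 0 0 0.12 -0.5; 0 0 0 0 0 0.15 -0.5; 0 0 0 0 0 0.17 -0.5; 0 0 0 0 0 0.18 -0.5; 0 0 0 0 0 0.18 -0.5")

```text
time: 29.7
tool_pos: [0.4462, 0.3026, 0.0541]
tcp_rot: [3.126, 0.308, -0.0]
wrist_force: [-0.5, 0.4, 0.2]
width: 0.507
```

```bash
python3 go.py .4465 .303 .0516 .191
```

```text
t 29.7 pos [0.4462 0.3026 0.0541] jaw 0.1962 w 0.507 F [-0.5  0.4  0.2]
turn [0.    0.    0.002] shift [ 0.003 -0.004  0.025]
```

>>> move_arm(series="0 0 0 0 0 0.01 -0.5; 0 0 0 0 0 0.01 -0.5; 0 0 0 0 0 0.02 -0.5; 0 0 0 0 0 0.02 -0.5; 0 0 0 0 0 0.03 -0.5; 0 0 0 0 0 0.03 -0.5; 0 0 0 0 0 0.03 -0.5; 0 0 0 0 0 0.03 -0.5")

```text
time: 30.5
tool_pos: [0.4465, 0.3027, 0.0516]
tcp_rot: [-3.126, -0.308, -0.0]
wrist_force: [-1.1, 0.1, 3.8]
width: 0.508
```

```bash
python3 go.py .4465 .303 .0516 .191; python3 snap.py k5 scene 112 172 188 234
```

```text
t 30.5 pos [0.4465 0.3027 0.0516] jaw 0.1962 w 0.508 F [-1.1  0.1  3.8]
turn [-0.    -0.     0.002] shift [ 0.001 -0.003 -0.   ]
scene 9.67741935483871
```

View pics/k5.png

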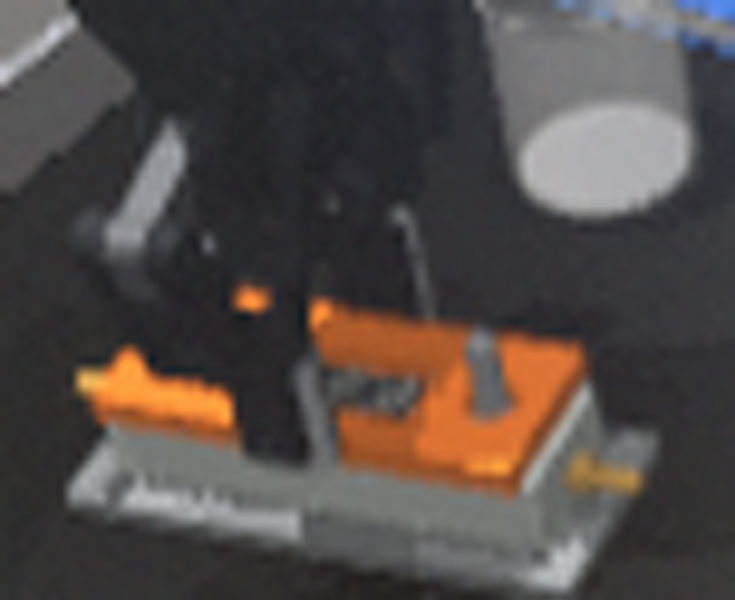

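>>> move_arm(series="0 0 0 0 0 0 0; 0 0 0 0 0 0 0.4; 0 0 0 0 0 0 0.5; 0 0 0 0 0 0 0.5; 0 0 0 0 0 -0.15 0.5; 0 0 0 0 0 -0.4 0.5; 0 0 0 0 0 -0.7 0.5; 0 0 0 0 0 -1 0.5")

```text
time: 31.35
tool_pos: [0.4462, 0.3026, 0.1531]
tcp_rot: [-3.126, -0.308, -0.0]
wrist_force: [0.4, 1.0, -0.2]
width: 0.748
```

```bash
python3 snap.py k6 scene 112 172 188 234;python3 go.py .4464 -.156 .17 .193
```

```text
scene 9.67741935483871
t 31.4 pos [0.4494 0.3046 0.1591] jaw 0.1963 w 0.751 F [1.9 0.8 2.9]
turn [-0.002 -0.004  0.002] shift [-0.926  4.511 -0.132]
```

View pics/k6.png

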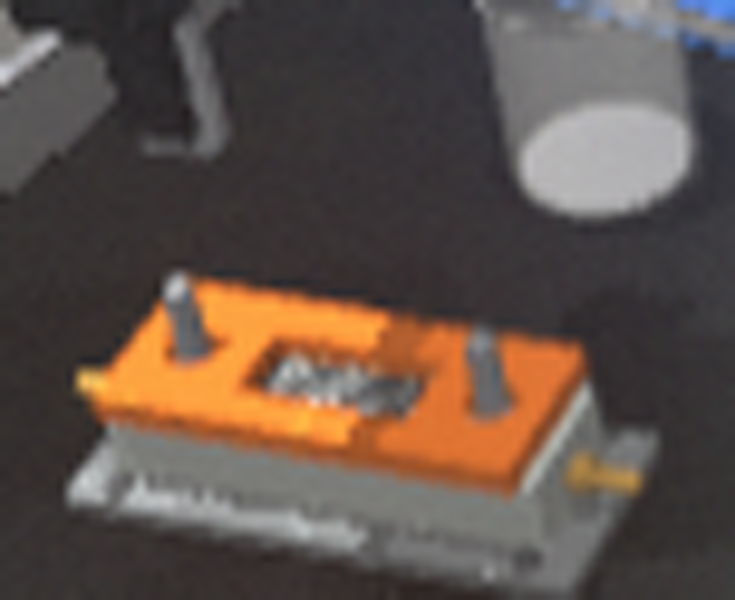

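Both pins come through the seated spacer, at (180,285) and (485,340). I'm going on to the end plate.

>>> move_arm(series="0 0 0 0 0 -0.1 0.5; 0 0 0 -0.02 0.1 -0.2 0.5; 0 0 0 -0.04 0.2 -0.25 0.5; 0 0 0 -0.07 0.35 -0.25 0.5; 0 0 0 -0.1 0.5 -0.25 0.5; 0 0 0 -0.13 0.65 -0.25 0.5; 0 0 0 -0.17 0.82 -0.25 0.5; 0 0 0 -0.21 1 -0.25 0.5")

```text
time: 32.2
tool_pos: [0.4446, 0.1986, 0.1754]
tcp_rot: [3.126, 0.307, -0.002]
wrist_force: [-0.1, 0.0, 0.1]
width: 0.752
```

>>> move_arm(series="0 0 0 -0.03 0.13 0 0.5; 0 0 0 -0.05 0.25 0 0.5; 0 0 0 -0.08 0.38 0 0.5; 0 0 0 -0.1 0.5 0 0.5; 0 0 0 -0.13 0.63 0 0.5; 0 0 0 -0.15 0.75 0 0.5; 0 0 0 -0.18 0.88 0 0.5; 0 0 0 -0.21 1 0 0.5")

```text
time: 33.0
tool_pos: [0.4441, 0.0972, 0.1763]
tcp_rot: [3.126, 0.308, 0.0]
wrist_force: [-0.0, -0.1, 0.5]
width: 0.749
```

>>> move_arm(series="0 0 0 -0.03 0.13 0 0.5; 0 0 0 -0.05 0.25 0 0.5; 0 0 0 -0.08 0.38 0 0.5; 0 0 0 -0.1 0.5 0 0.5; 0 0 0 -0.13 0.63 0 0.5; 0 0 0 -0.15 0.75 0 0.5; 0 0 0 -0.18 0.88 0 0.5; 0 0 0 -0.21 1 0 0.5")

```text
time: 33.8
tool_pos: [0.443, -0.005, 0.1763]
tcp_rot: [3.126, 0.307, 0.0]
wrist_force: [-0.4, -0.8, -0.7]
width: 0.749
```

>>> move_arm(series="0 0 0 -0.03 0.13 0 0.5; 0 0 0 -0.05 0.25 0 0.5; 0 0 0 -0.08 0.38 0 0.5; 0 0 0 -0.1 0.5 0 0.5; 0 0 0 -0.13 0.63 0 0.5; 0 0 0 -0.15 0.75 0 0.5; 0 0 0 -0.18 0.88 0 0.5; 0 0 0 -0.21 1 0 0.5")

```text
time: 34.6
tool_pos: [0.4419, -0.1072, 0.1763]
tcp_rot: [3.126, 0.308, -0.0]
wrist_force: [-0.2, -0.7, -0.3]
width: 0.748
```

```bash
python3 go.py .4464 -.156 .08 .193
```

```text
t 34.6 pos [ 0.4419 -0.1072  0.1763] jaw 0.1961 w 0.748 F [-0.2 -0.7 -0.3]
turn [0.    0.    0.001] shift [-0.051  0.487  0.963]
```

>>> move_arm(series="0 0 0.001 -0.01 0.15 0 0.5; 0 0 0.001 -0.03 0.3 0.05 0.5; 0 0 0.001 -0.05 0.49 0.2 0.5; 0 0 0.001 -0.05 0.49 0.4 0.5; 0 0 0.001 -0.05 0.49 0.6 0.5; 0 0 0.001 -0.05 0.49 0.8 0.4; 0 0 0.001 -0.05 0.49 0.96 0.4; 0 0 0.001 -0.05 0.49 0.96 0.4")

```text
time: 35.4
tool_pos: [0.4445, -0.1549, 0.0778]
tcp_rot: [-3.124, -0.304, 0.007]
wrist_force: [-0.4, -0.4, -0.4]
width: 0.693
```

```bash
python3 snap.py m1 scene 280 240 380 315;python3 go.py .4464 -.156 .022 .193
```

```text
scene 8.0
t 35.45 pos [ 0.4456 -0.1552  0.0792] jaw 0.1938 w 0.701 F [ 0.  -0.4  0.1]
turn [-0.001  0.001  0.   ] shift [0.008 0.01  0.572]
```

View pics/m1.png

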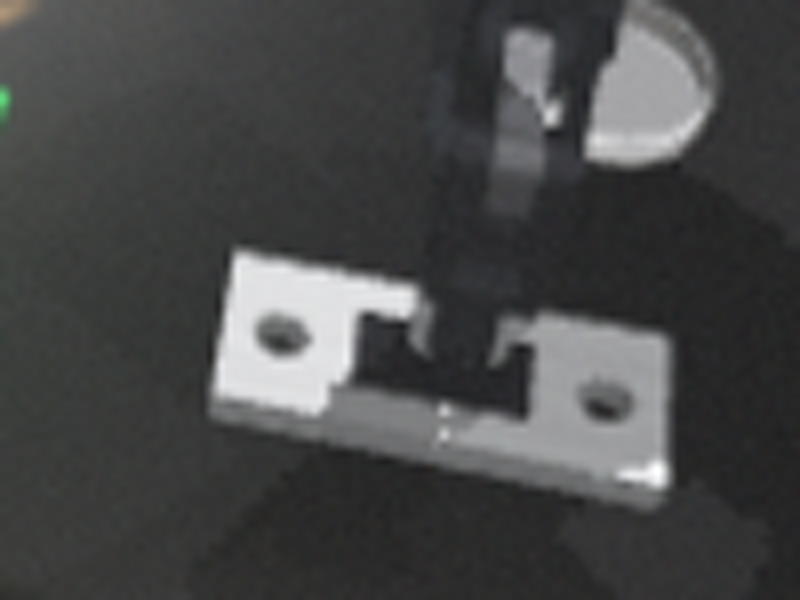

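```bash
python3 - <<'E'
from h import *
print(onz(load("top0.npz"),[(563/1.5625,283/1.5625)],.006),onz(load("scene0.npz"),[(556/1.5625,390/1.5625)],.006))
E
```

```text
[[ 0.56231286 -0.17137984  0.006     ]] [[ 0.56356044 -0.17255861  0.006     ]]
```

>>> move_arm(series="0 0 0 0.005 0.01 0.1 0.4; 0 0 0 0.005 0.01 0.2 0.4; 0 0 0 0.005 0.01 0.3 0.4; 0 0 0 0.005 0.01 0.38 0.4; 0 0 0 0.005 0.01 0.44 0.4; 0 0 0 0.005 0.01 0.49 0.4; 0 0 0 0.005 0.01 0.49 0.4; 0 0 0 0.005 0.01 0.49 0.4")

```text
time: 36.25
tool_pos: [0.4473, -0.156, 0.0313]
tcp_rot: [-3.127, -0.305, 0.0]
wrist_force: [-0.7, 0.1, -0.0]
width: 0.701
```

```bash
python3 go.py .4464 -.156 .022 .193
```

```text
t 36.25 pos [ 0.4473 -0.156   0.0313] jaw 0.1942 w 0.701 F [-0.7  0.1 -0. ]
turn [-0.     0.     0.001] shift [-0.009 -0.002  0.093]
```

>>> move_arm(series="0 0 0 -0.005 0 0.03 0.4; 0 0 0 -0.005 0 0.06 0.4; 0 0 0 -0.005 0 0.09 0.4; 0 0 0 -0.005 0 0.09 0.4; 0 0 0 -0.005 0 0.09 0.2; 0 0 0 -0.005 0 0.09 0; 0 0 0 -0.005 0 0.09 -0.4; 0 0 0 -0.005 0 0.09 -0.5")

```text
time: 37.05
tool_pos: [0.4469, -0.1561, 0.0226]
tcp_rot: [3.127, 0.304, 0.0]
wrist_force: [-0.4, 1.0, 3.4]
width: 0.515
```

>>> move_arm(series="0 0 0 0 0 0 -0.5; 0 0 0 0 0 0 -0.5; 0 0 0 0 0 -0.02 -0.5; 0 0 0 0 0 -0.06 -0.5; 0 0 0 0 0 -0.12 -0.5; 0 0 0 0 0 -0.2 -0.5; 0 0 0 0 0 -0.3 -0.5; 0 0 0 0 0 -0.4 -0.5", squeeze=50)

```text
time: 37.85
tool_pos: [0.4469, -0.1562, 0.0633]
tcp_rot: [3.127, 0.304, 0.001]
wrist_force: [-0.0, 0.0, -1.4]
width: 0.504
```

```bash
python3 snap.py m2 scene 280 220 380 295;python3 go.py .4465 .303 .17 .191
```

```text
scene 8.0
t 37.9 pos [ 0.4483 -0.1567  0.065 ] jaw 0.1942 w 0.511 F [ 0.9 -0.7 -0.6]
turn [ 0.001 -0.001  0.002] shift [ 0.873 -4.512 -1.056]
```

View pics/m2.png

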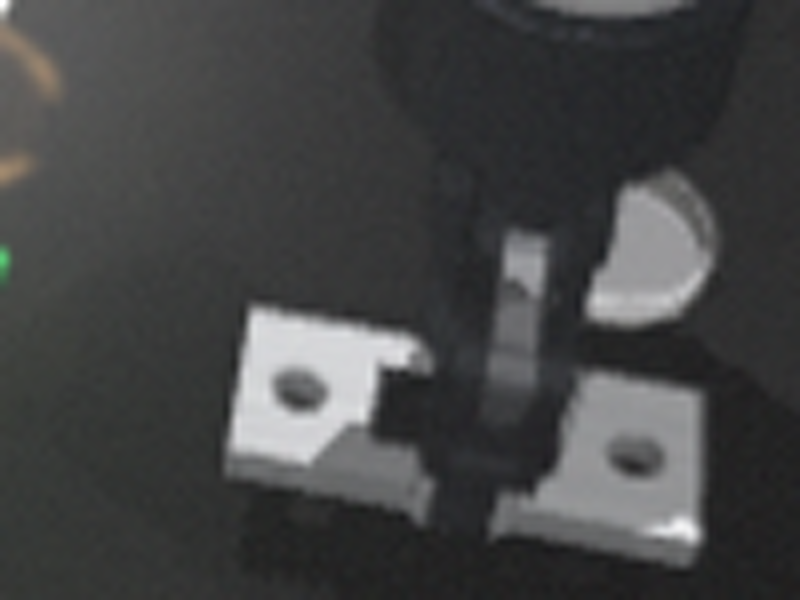

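>>> move_arm(series="0 0 0 0 0 -0.1 -0.5; 0 0 0 0 0 -0.22 -0.5; 0 0 0 0 0 -0.36 -0.5; 0 0 0 0 0 -0.5 -0.5; 0 0 0 0 -0.05 -0.64 -0.5; 0 0 0 0.02 -0.12 -0.78 -0.5; 0 0 0 0.04 -0.2 -0.9 -0.5; 0 0 0 0.06 -0.3 -1 -0.5")

```text
time: 38.7
tool_pos: [0.4472, -0.1248, 0.1636]
tcp_rot: [3.127, 0.304, 0.001]
wrist_force: [-0.3, 0.4, -1.0]
width: 0.504
```

>>> move_arm(series="0 0 0 0.02 -0.12 -0.05 -0.5; 0 0 0 0.05 -0.25 -0.1 -0.5; 0 0 0 0.07 -0.38 -0.15 -0.5; 0 0 0 0.1 -0.5 -0.18 -0.5; 0 0 0 0.12 -0.63 -0.2 -0.5; 0 0 0 0.15 -0.75 -0.2 -0.5; 0 0 0 0.17 -0.88 -0.2 -0.5; 0 0 0 0.2 -1 -0.2 -0.5")

```text
time: 39.5
tool_pos: [0.4469, -0.0224, 0.1819]
tcp_rot: [-3.127, -0.305, 0.001]
wrist_force: [-0.0, 0.0, -1.1]
width: 0.512
```

>>> move_arm(series="0 0 0 0.02 -0.12 0 -0.5; 0 0 0 0.05 -0.25 0 -0.5; 0 0 0 0.07 -0.38 0 -0.5; 0 0 0 0.1 -0.5 0 -0.5; 0 0 0 0.12 -0.63 0 -0.5; 0 0 0 0.15 -0.75 0 -0.5; 0 0 0 0.17 -0.88 0 -0.5; 0 0 0 0.2 -1 0 -0.5")

```text
time: 40.3
tool_pos: [0.4474, 0.0796, 0.1823]
tcp_rot: [-3.127, -0.304, 0.0]
wrist_force: [0.3, -0.0, -1.7]
width: 0.508
```

>>> move_arm(series="0 0 0 0.02 -0.12 0 -0.5; 0 0 0 0.05 -0.25 0 -0.5; 0 0 0 0.07 -0.38 0 -0.5; 0 0 0 0.1 -0.5 0 -0.5; 0 0 0 0.12 -0.63 0 -0.5; 0 0 0 0.15 -0.75 0 -0.5; 0 0 0 0.17 -0.88 0 -0.5; 0 0 0 0.2 -1 0 -0.5")

```text
time: 41.1
tool_pos: [0.4478, 0.1816, 0.1822]
tcp_rot: [-3.127, -0.305, 0.0]
wrist_force: [0.4, -0.3, -2.0]
width: 0.509
```

```bash
python3 go.py .4465 .303 .12 .191
```

```text
t 41.1 pos [0.4478 0.1816 0.1822] jaw 0.1942 w 0.509 F [ 0.4 -0.3 -2. ]
turn [-0.     0.     0.002] shift [ 0.222 -1.194  0.622]
```

>>> move_arm(series="0 0 0 0.02 -0.12 0 -0.5; 0 0 0 0.05 -0.25 0 -0.5; 0 0 0 0.07 -0.38 0 -0.5; 0 0 0 0.1 -0.5 0 -0.5; 0 0 0 0.12 -0.63 0 -0.5; 0 0 0 0.15 -0.75 0 -0.5; 0 0 0 0.17 -0.88 0.1 -0.5; 0 0 0 0.19 -1 0.2 -0.5")

```text
time: 41.9
tool_pos: [0.4474, 0.2834, 0.1617]
tcp_rot: [-3.127, -0.304, -0.001]
wrist_force: [-0.4, 0.2, -1.1]
width: 0.504
```

>>> move_arm(series="0 0 0 0.01 -0.1 0.1 -0.5; 0 0 0 0.03 -0.19 0.2 -0.5; 0 0 0 0.03 -0.19 0.3 -0.5; 0 0 0 0.03 -0.19 0.4 -0.5; 0 0 0 0.03 -0.19 0.5 -0.5; 0 0 0 0.03 -0.19 0.6 -0.5; 0 0 0 0.03 -0.19 0.7 -0.5; 0 0 0 0.03 -0.19 0.7 -0.5")

```text
time: 42.7
tool_pos: [0.4454, 0.3005, 0.0904]
tcp_rot: [3.125, 0.304, -0.005]
wrist_force: [-0.7, -0.0, -1.6]
width: 0.506
```

```bash
python3 snap.py n1 scene 112 172 188 234; cp pics/n1.png pics/n1s.png; python3 snap.py n1 top 140 210 210 262; python3 go.py .4465 .303 .09 .191
```

```text
scene 9.67741935483871
top 11.428571428571429
t 42.8 pos [0.4464 0.3012 0.092 ] jaw 0.1938 w 0.506 F [ 0.7 -0.2 -1.4]
turn [0.    0.    0.001] shift [ 0.004 -0.017  0.02 ]
```

View pics/n1s.png

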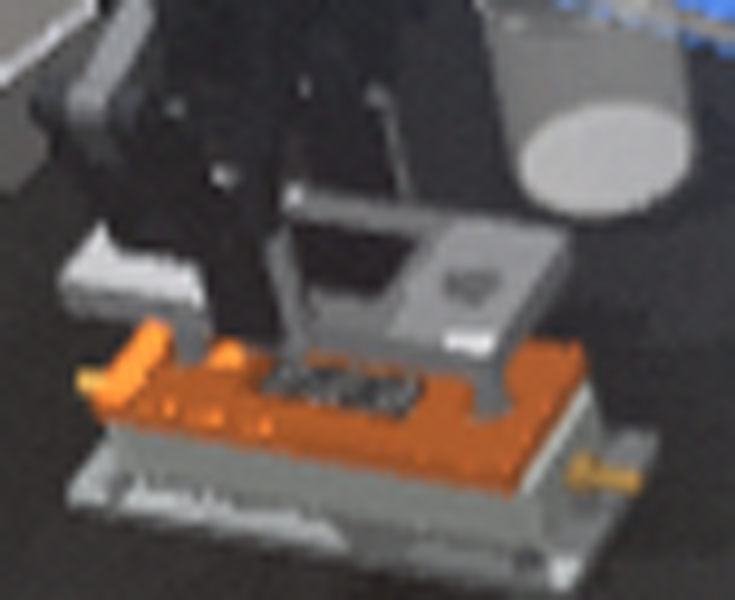

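View pics/n1.png

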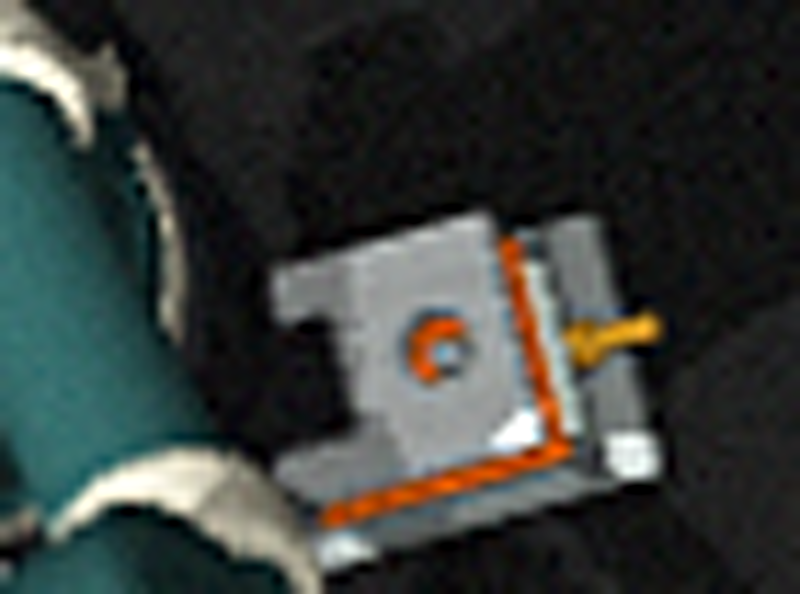

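Through the hole at (438,347) the top view shows the pin tip at (447,355). The plate needs about 1.8 mm toward +y, which agrees with the pose readout.

>>> move_arm(series="0 0 0.001 0 -0.01 0 -0.5; 0 0 0.001 0 -0.018 0.02 -0.5; 0 0 0.001 0 -0.018 0.06 -0.5; 0 0 0.001 0 -0.018 0.1 -0.5; 0 0 0.001 0 -0.018 0.14 -0.5; 0 0 0.001 0 -0.018 0.16 -0.5; 0 0 0.001 0 -0.018 0.16 -0.5; 0 0 0.001 0 -0.018 0.16 -0.5")

```text
time: 43.6
tool_pos: [0.4461, 0.3032, 0.0762]
tcp_rot: [3.127, 0.301, -0.0]
wrist_force: [1.1, 0.3, -2.2]
width: 0.507
```

```bash
python3 snap.py n2 scene 112 172 188 234; cp pics/n2.png pics/n2s.png; python3 snap.py n2 top 140 210 210 262; python3 go.py .4465 .303 .0606 .191
```

```text
scene 9.67741935483871
top 11.428571428571429
t 43.7 pos [0.4464 0.3033 0.0765] jaw 0.192 w 0.502 F [-0.8  0.3 -1.5]
turn [-0. -0.  0.] shift [0.001 0.004 0.159]
```

View pics/n2s.png

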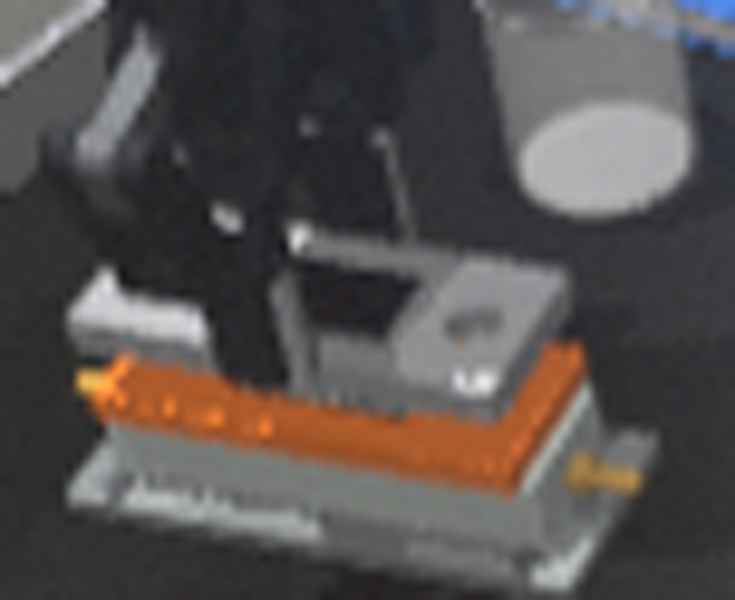

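View pics/n2.png

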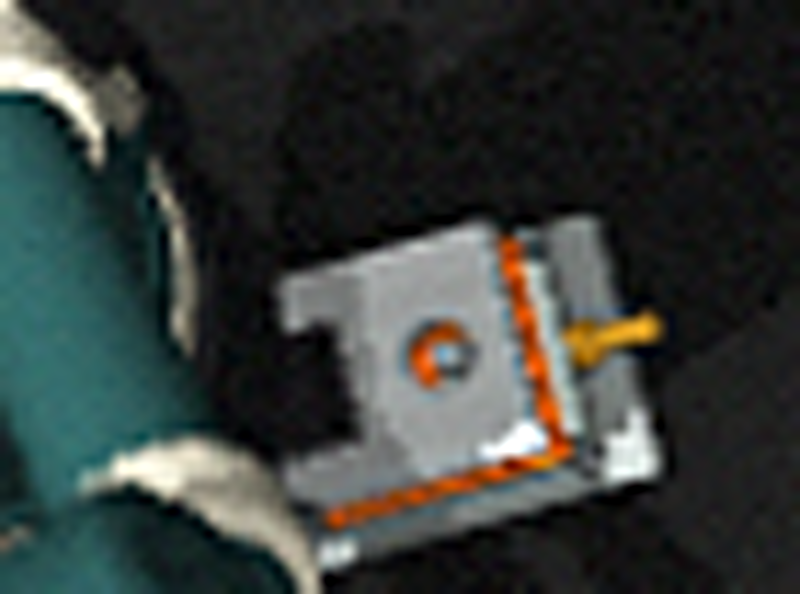

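>>> move_arm(series="0 0 0 0 0 0.03 -0.5; 0 0 0 0 0 0.05 -0.5; 0 0 0 0 0 0.08 -0.5; 0 0 0 0 0 0.1 -0.5; 0 0 0 0 0 0.12 -0.5; 0 0 0 0 0 0.13 -0.5; 0 0 0 0 0 0.13 -0.5; 0 0 0 0 0 0.13 -0.5")

```text
time: 44.5
tool_pos: [0.4462, 0.3032, 0.0633]
tcp_rot: [-3.127, -0.301, 0.0]
wrist_force: [-0.1, 1.3, -1.0]
width: 0.512
```

>>> move_arm(series="0 0 0 0 0 0.01 -0.5; 0 0 0 0 0 0.01 -0.5; 0 0 0 0 0 0.02 -0.5; 0 0 0 0 0 0.02 -0.5; 0 0 0 0 0 0.03 -0.5; 0 0 0 0 0 0.03 -0.5; 0 0 0 0 0 0.03 -0.5; 0 0 0 0 0 0.03 -0.5")

```text
time: 45.3
tool_pos: [0.4463, 0.3033, 0.0607]
tcp_rot: [-3.127, -0.301, -0.0]
wrist_force: [-2.2, -0.7, 3.3]
width: 0.507
```

```bash
python3 snap.py n3 scene 112 172 188 234;python3 go.py .4465 .303 .0606 .191
```

```text
scene 9.67741935483871
t 45.35 pos [0.4463 0.3033 0.0607] jaw 0.1919 w 0.505 F [-2.6 -0.9  4.8]
turn [-0. -0.  0.] shift [0.002 0.003 0.001]
```

View pics/n3.png

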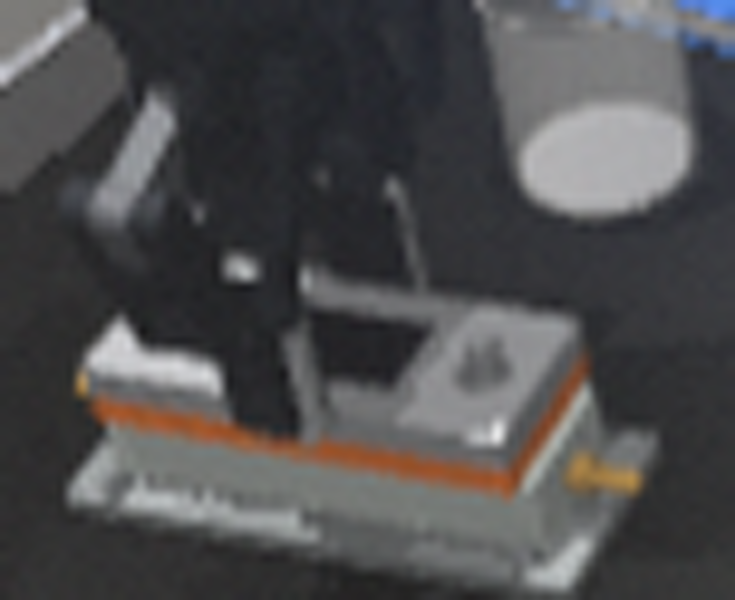

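The plate is down on the spacer, with 4.8 N of upward contact and 60.7 mm against an expected 60.6 mm. I'll release it.

>>> move_arm(series="0 0 0 0 0 0 0; 0 0 0 0 0 0 0.4; 0 0 0 0 0 0 0.5; 0 0 0 0 0 0 0.5; 0 0 0 0 0 -0.15 0.5; 0 0 0 0 0 -0.4 0.5; 0 0 0 0 0 -0.7 0.6; 0 0 0 0 0 -1 1", squeeze=40)

```text
time: 46.15
tool_pos: [0.4461, 0.3032, 0.1621]
tcp_rot: [-3.127, -0.301, -0.0]
wrist_force: [0.1, 0.6, -0.3]
width: 0.944
```

```bash
python3 snap.py n4 scene 112 172 188 234;python3 go.py .4425 .102 .18 0
```

```text
scene 9.67741935483871
t 46.2 pos [0.4492 0.3051 0.1682] jaw 0.1921 w 0.992 F [1.4 0.8 3.5]
turn [-0.002 -0.004  0.092] shift [-0.453  1.981 -0.129]
```

View pics/n4.png

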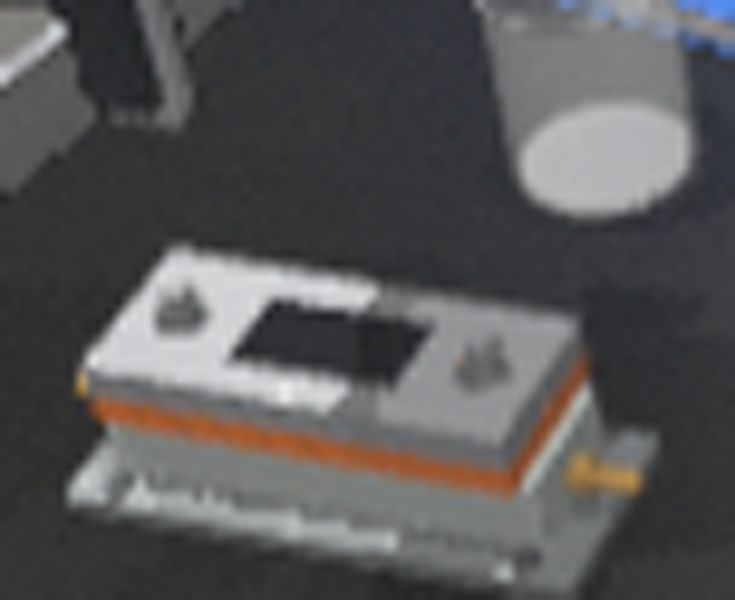

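Stack is flat and complete, with the plate pins at (180,310) and (485,362). Next is the white bottle.

>>> move_arm(series="0 0 0 0 0 -0.08 1; 0 0 0 -0.02 0.08 -0.16 1; 0 0 0.01 -0.05 0.2 -0.2 1; 0 0 0.03 -0.09 0.36 -0.2 1; 0 0 0.05 -0.13 0.52 -0.2 1; 0 0 0.07 -0.16 0.68 -0.2 1; 0 0 0.085 -0.2 0.84 -0.2 1; 0 0 0.092 -0.23 1 -0.2 1")

```text
time: 47.0
tool_pos: [0.4422, 0.1988, 0.1798]
tcp_rot: [3.141, -0.006, -0.001]
wrist_force: [0.9, 0.4, -0.4]
width: 0.998
```

```bash
python3 go.py .4421 .1019 .18 0
```

```text
t 47.0 pos [0.4422 0.1988 0.1798] jaw -0.0037 w 0.998 F [ 0.9  0.4 -0.4]
turn [ 0.     0.    -0.002] shift [ 0.002  0.969 -0.002]
```

>>> move_arm(series="0 0 0 0 0.13 0 1; 0 0 0 0 0.26 0 1; 0 0 0 0 0.4 0 1; 0 0 0 0 0.55 0 1; 0 0 0 0 0.7 0 1; 0 0 0 0 0.85 0 1; 0 0 -0.002 0 0.97 0 1; 0 0 -0.002 0 0.97 0 1")

```text
time: 47.8
tool_pos: [0.4425, 0.1023, 0.1802]
tcp_rot: [3.141, 0.003, -0.0]
wrist_force: [-0.6, 1.2, -0.1]
width: 0.999
```

```bash
python3 go.py .4421 .1019 .076 0; python3 snap.py o1 scene 160 150 290 250 top 200 150 320 250
```

```text
t 47.8 pos [0.4425 0.1023 0.1802] jaw 0.0018 w 0.999 F [-0.6  1.2 -0.1]
turn [0.    0.    0.001] shift [-0.004  0.003  1.042]
scene 3.076923076923077
top 3.3333333333333335
```

View pics/o1.png

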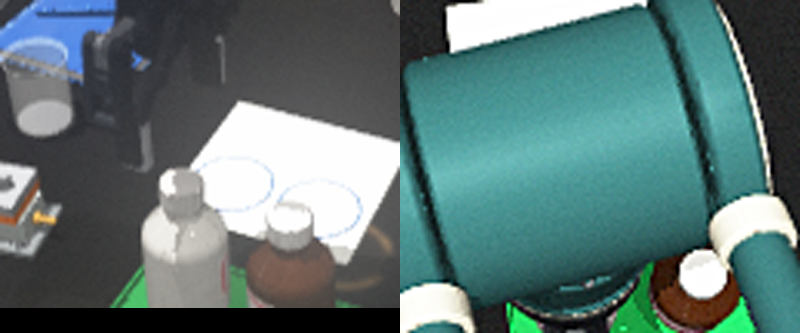

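```bash
python3 - <<'E'
from h import *
from scipy.optimize import least_squares
S=load("scene_o1.npz");im=S["pixels"].astype(int)
m=(im[:,:,2]-im[:,:,0]>18)&(im[:,:,2]>140)
ys,xs=np.nonzero(m);P=onz(S,np.c_[xs,ys],.005)
for n,c in(('W',(.5706,.133)),('A',(.5727,.0558))):
    d=np.hypot(P[:,0]-c[0],P[:,1]-c[1]);q=P[(abs(d-.034)<.005)]
    r=least_squares(lambda p:np.hypot(q[:,0]-p[0],q[:,1]-p[1])-p[2],[*c,.034],loss='soft_l1',f_scale=.001)
    print(n,len(q),r.x.round(4))
T=load("top_e1.npz");im=T["pixels"].astype(int)
m=(im[:,:,2]-im[:,:,0]>25)&(im[:,:,2]>140)
ys,xs=np.nonzero(m);P=onz(T,np.c_[xs,ys],.005)
for n,c in(('W',(.5706,.133)),('A',(.5727,.0558))):
    d=np.hypot(P[:,0]-c[0],P[:,1]-c[1]);q=P[(abs(d-.034)<.005)]
    r=least_squares(lambda p:np.hypot(q[:,0]-p[0],q[:,1]-p[1])-p[2],[*c,.034],loss='soft_l1',f_scale=.001)
    print('top',n,len(q),r.x.round(4))
E
```

```text
W 23 [0.5711 0.1326 0.0332]
A 26 [0.574  0.0566 0.0331]
top W 82 [0.5714 0.1333 0.0328]
top A 153 [0.5727 0.0558 0.0342]
```

>>> move_arm(series="0 0 0 0 0 0.13 1; 0 0 0 0 0 0.27 1; 0 0 0 0 0 0.41 1; 0 0 0 0 0 0.55 1; 0 0 0 0 0 0.7 1; 0 0 0 0 0 0.85 1; 0 0 0 0 0 0.97 1; 0 0 0 0 0 0.97 1")

```text
time: 48.7
tool_pos: [0.4402, 0.1035, 0.0804]
tcp_rot: [3.141, 0.006, -0.009]
wrist_force: [-0.1, 0.5, -0.6]
width: 0.993
```

```bash
python3 go.py .4421 .1019 .0755 0
```

```text
t 48.7 pos [0.4402 0.1035 0.0804] jaw 0.004 w 0.993 F [-0.1  0.5 -0.6]
turn [0.    0.003 0.002] shift [0.019 0.016 0.049]
```

>>> move_arm(series="0 0 0 0 0.005 0.03 1; 0 0 0 0 0.005 0.06 1; 0 0 0 0 0.005 0.06 1; 0 0 0 0 0.005 0.06 0.7; 0 0 0 0 0.005 0.06 0.2; 0 0 0 0 0.005 0.06 -0.3; 0 0 0 0 0.005 0.06 -0.3; 0 0 0 0 0.005 0.06 -0.3")

```text
time: 49.5
tool_pos: [0.4431, 0.1033, 0.0782]
tcp_rot: [-3.141, -0.005, -0.001]
wrist_force: [-0.9, -0.3, 5.0]
width: 0.676
```

```bash
python3 go.py .4421 .1019 .0755 0
```

```text
t 49.5 pos [0.4431 0.1033 0.0782] jaw 0.0034 w 0.676 F [-0.9 -0.3  5. ]
turn [-0.    -0.     0.002] shift [-0.01   0.014  0.027]
```

>>> move_arm(series="0 0 0 0 0 -0.05 -0.3; 0 0 0 0 0 -0.1 -0.3; 0 0 0 0 0 -0.15 -0.3; 0 0 0 0 0 -0.2 -0.3; 0 0 0 0 0 -0.28 -0.3; 0 0 0 0 0 -0.35 -0.3; 0 0 0 0 0 -0.4 -0.3; 0 0 0 0 0 -0.4 -0.3")

```text
time: 50.3
tool_pos: [0.4435, 0.1033, 0.1185]
tcp_rot: [-3.141, -0.006, -0.004]
wrist_force: [1.1, 0.3, -1.1]
width: 0.675
```

```bash
python3 go.py .571 .1328 .1175 0; python3 snap.py q1 scene 160 150 290 250
```

```text
t 50.3 pos [0.4435 0.1033 0.1185] jaw 0.0035 w 0.675 F [ 1.1  0.3 -1.1]
turn [-0.    -0.001  0.002] shift [ 1.276 -0.29   0.013]
scene 6.0
```

View pics/q1.png

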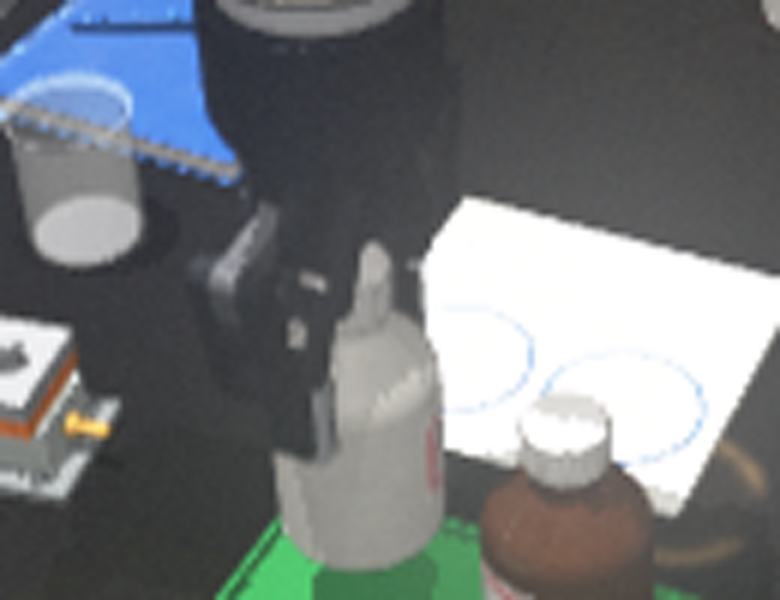

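>>> move_arm(series="0 0 0 0.06 -0.01 0 -0.3; 0 0 0 0.16 -0.04 0 -0.3; 0 0 0 0.3 -0.07 0 -0.3; 0 0 0 0.44 -0.1 0 -0.3; 0 0 0 0.58 -0.13 0 -0.3; 0 0 0 0.72 -0.17 0 -0.3; 0 0 0 0.86 -0.2 0 -0.3; 0 0 0 1 -0.24 0 -0.3")

```text
time: 51.15
tool_pos: [0.5438, 0.1278, 0.1171]
tcp_rot: [3.141, 0.006, -0.0]
wrist_force: [-0.9, 0.1, -1.4]
width: 0.673
```

>>> move_arm(series="0 0 0 0.12 -0.03 0 -0.3; 0 0 0 0.22 -0.05 0 -0.3; 0 0 0 0.28 -0.07 0.05 -0.3; 0 0 0 0.28 -0.07 0.1 -0.3; 0 0 0 0.28 -0.07 0.18 -0.3; 0 0 0 0.28 -0.07 0.26 -0.3; 0 0 0 0.28 -0.07 0.32 -0.3; 0 0 0 0.28 -0.07 0.32 -0.3")

```text
time: 51.95
tool_pos: [0.5689, 0.1343, 0.0836]
tcp_rot: [3.141, 0.005, -0.005]
wrist_force: [-0.5, 0.2, -1.5]
width: 0.679
```

```bash
python3 go.py .571 .1343 .0802 0
```

```text
t 51.95 pos [0.5689 0.1343 0.0836] jaw 0.0035 w 0.679 F [-0.5  0.2 -1.5]
turn [0.    0.001 0.002] shift [ 0.021 -0.     0.034]
```

>>> move_arm(series="0 0 0 0 0 0 -0.3; 0 0 0 0 0 0.01 -0.3; 0 0 0 0 0 0.01 -0.3; 0 0 0 0 0 0.02 -0.3; 0 0 0 0 0 0.02 -0.3; 0 0 0 0 0 0.03 -0.3; 0 0 0 0 0 0.03 -0.3; 0 0 0 0 0 0.03 -0.3")

```text
time: 52.75
tool_pos: [0.5705, 0.1346, 0.0822]
tcp_rot: [3.142, 0.005, -0.0]
wrist_force: [-0.8, 0.3, -2.1]
width: 0.676
```

```bash
python3 go.py .571 .1343 .0802 0;python3 snap.py q2 scene 190 150 290 225
```

```text
t 52.75 pos [0.5705 0.1346 0.0822] jaw 0.0035 w 0.676 F [-0.8  0.3 -2.1]
turn [0.    0.    0.002] shift [0.005 0.003 0.02 ]
scene 8.0
```

View pics/q2.png

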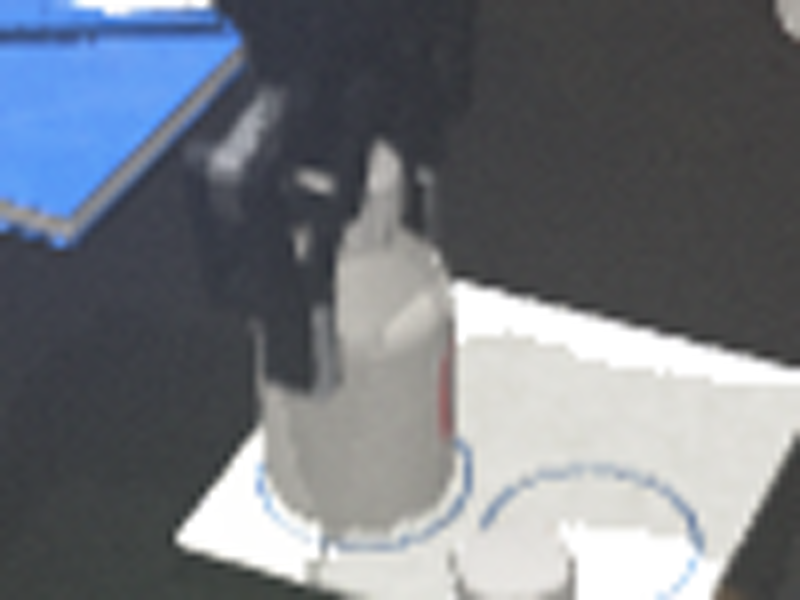

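>>> move_arm(series="0 0 0 0 0.005 0 -0.3; 0 0 0 0 0.012 0 -0.3; 0 0 0 0 0.012 0.01 -0.3; 0 0 0 0 0.012 0.015 -0.3; 0 0 0 0 0.012 0.02 -0.3; 0 0 0 0 0.012 0.025 -0.3; 0 0 0 0 0.012 0.025 -0.3; 0 0 0 0 0.012 0.025 -0.3")

```text
time: 53.6
tool_pos: [0.5705, 0.1334, 0.0803]
tcp_rot: [3.142, 0.006, -0.0]
wrist_force: [-3.1, 0.7, 4.1]
width: 0.677
```

Contact again. I'll release and rise clear.

>>> move_arm(series="0 0 0 0 0 0 0; 0 0 0 0 0 0 0.5; 0 0 0 0 0 0 1; 0 0 0 0 0 0 1; 0 0 0 0 0 -0.1 1; 0 0 0 0 0 -0.3 1; 0 0 0 0 0 -0.6 1; 0 0 0 0 0 -0.95 1")

```text
time: 54.4
tool_pos: [0.5697, 0.1333, 0.1751]
tcp_rot: [3.141, 0.005, -0.003]
wrist_force: [0.1, 0.8, 0.2]
width: 1.005
```

```bash
python3 go.py .4432 .0219 .175 0;python3 snap.py q3 scene 190 150 290 225
```

```text
t 54.4 pos [0.5697 0.1333 0.1751] jaw 0.0035 w 1.005 F [0.1 0.8 0.2]
turn [0.    0.001 0.002] shift [-1.268  1.109  0.004]
scene 8.0
```

View pics/q3.png

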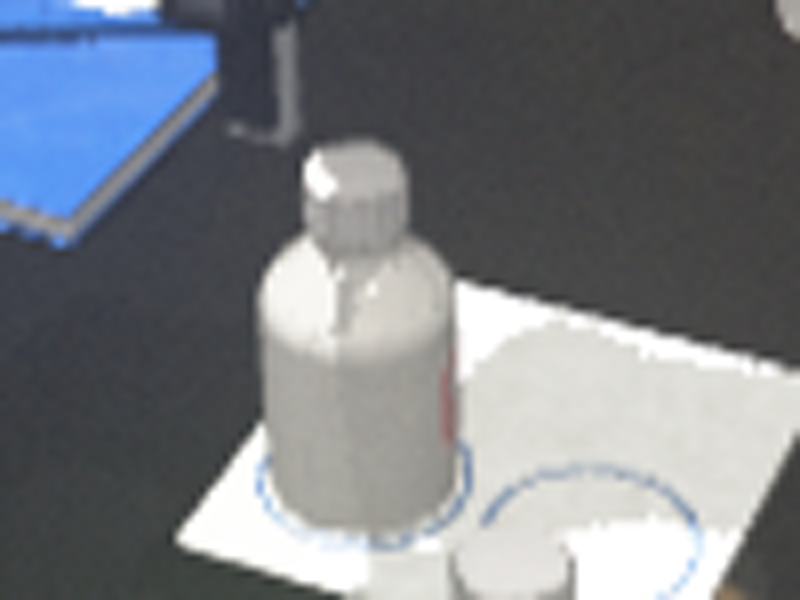

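White stands upright within its ring, base centre near 362 px against the ring's 364 px. Now amber.

>>> move_arm(series="0 0 0 -0.1 0.1 0 1; 0 0 0 -0.22 0.2 0 1; 0 0 0 -0.35 0.3 0 1; 0 0 0 -0.48 0.42 0 1; 0 0 0 -0.6 0.53 0 1; 0 0 0 -0.74 0.65 0 1; 0 0 0 -0.87 0.76 0 1; 0 0 0 -1 0.88 0 1")

```text
time: 55.25
tool_pos: [0.469, 0.0441, 0.174]
tcp_rot: [3.141, 0.005, -0.002]
wrist_force: [-0.1, 0.2, 0.8]
width: 1.005
```

>>> move_arm(series="0 0 0 -0.14 0.12 0 1; 0 0 0 -0.27 0.23 0 1; 0 0 0 -0.27 0.23 0 1; 0 0 0 -0.27 0.23 0.2 1; 0 0 0 -0.27 0.23 0.4 1; 0 0 0 -0.27 0.23 0.6 1; 0 0 0 -0.27 0.23 0.8 1; 0 0 0 -0.27 0.23 0.8 1")

```text
time: 56.05
tool_pos: [0.4416, 0.0221, 0.0922]
tcp_rot: [-3.141, -0.005, 0.009]
wrist_force: [-0.6, -0.2, -0.3]
width: 0.996
```

```bash
python3 go.py .4432 .0219 .076 0
```

```text
t 56.05 pos [0.4416 0.0221 0.0922] jaw 0.0034 w 0.996 F [-0.6 -0.2 -0.3]
turn [-0.     0.003  0.002] shift [0.017 0.002 0.162]
```

>>> move_arm(series="0 0 0 0 0 0.04 1; 0 0 0 0 0 0.08 1; 0 0 0 0 0 0.12 1; 0 0 0 0 0 0.16 1; 0 0 0 0 0 0.165 1; 0 0 0 0 0 0.165 1; 0 0 0 0 0 0.165 1; 0 0 0 0 0 0.165 0.7")

```text
time: 56.85
tool_pos: [0.4441, 0.022, 0.0785]
tcp_rot: [3.142, 0.005, 0.001]
wrist_force: [-0.0, -0.1, -0.5]
width: 0.861
```

```bash
python3 go.py .4432 .0219 .076 0
```

```text
t 56.85 pos [0.4441 0.022  0.0785] jaw 0.0035 w 0.861 F [-0.  -0.1 -0.5]
turn [ 0.    -0.     0.002] shift [-0.009  0.001  0.025]
```

>>> move_arm(series="0 0 0 0 0 0.02 0.7; 0 0 0 0 0 0.02 0.3; 0 0 0 0 0 0.02 0; 0 0 0 0 0 0.02 -0.3; 0 0 0 0 0 0.02 -0.3; 0 0 0 0 0 0.02 -0.3; 0 0 0 0 0 0.02 -0.3; 0 0 0 0 0 0.02 -0.3")

```text
time: 57.65
tool_pos: [0.4442, 0.022, 0.0766]
tcp_rot: [-3.142, -0.005, -0.001]
wrist_force: [-0.1, 1.7, 6.6]
width: 0.669
```

>>> move_arm(series="0 0 0 0 0 -0.05 -0.3; 0 0 0 0 0 -0.1 -0.3; 0 0 0 0 0 -0.15 -0.3; 0 0 0 0 0 -0.2 -0.3; 0 0 0 0 0 -0.28 -0.3; 0 0 0 0 0 -0.35 -0.3; 0 0 0 0 0 -0.4 -0.3; 0 0 0 0 0 -0.4 -0.3")

```text
time: 58.45
tool_pos: [0.4448, 0.022, 0.1175]
tcp_rot: [3.142, 0.006, 0.004]
wrist_force: [0.6, 0.5, -2.1]
width: 0.674
```

```bash
python3 go.py .573 .0562 .1175 0
```

```text
t 58.45 pos [0.4448 0.022  0.1175] jaw 0.0035 w 0.674 F [ 0.6  0.5 -2.1]
turn [ 0.    -0.001  0.002] shift [ 1.283 -0.338  0.002]
```

>>> move_arm(series="0 0 0 0.06 -0.01 0 -0.3; 0 0 0 0.16 -0.04 0 -0.3; 0 0 0 0.3 -0.07 0 -0.3; 0 0 0 0.44 -0.11 0 -0.3; 0 0 0 0.58 -0.15 0 -0.3; 0 0 0 0.72 -0.19 0 -0.3; 0 0 0 0.86 -0.22 0 -0.3; 0 0 0 1 -0.26 0 -0.3")

```text
time: 59.25
tool_pos: [0.5451, 0.0487, 0.1161]
tcp_rot: [3.142, 0.006, -0.0]
wrist_force: [-0.4, 0.1, -2.2]
width: 0.667
```

>>> move_arm(series="0 0 0 0.12 -0.03 0 -0.3; 0 0 0 0.22 -0.06 0 -0.3; 0 0 0 0.28 -0.08 0.05 -0.3; 0 0 0 0.28 -0.08 0.1 -0.3; 0 0 0 0.28 -0.08 0.18 -0.3; 0 0 0 0.28 -0.08 0.26 -0.3; 0 0 0 0.28 -0.08 0.34 -0.3; 0 0 0 0.28 -0.08 0.34 -0.3")

```text
time: 60.05
tool_pos: [0.5699, 0.0562, 0.0803]
tcp_rot: [3.141, 0.005, -0.006]
wrist_force: [-0.1, 0.4, -2.5]
width: 0.67
```

>>> move_arm(series="0 0 0 0 0 0 -0.3; 0 0 0 0 0 0 -0.3; 0 0 0 0 0 0 -0.3; 0 0 0 0 0 0 -0.3; 0 0 0 0 0 0 -0.3; 0 0 0 0 0 0 -0.3; 0 0 0 0 0 0 -0.3; 0 0 0 0 0 0 -0.3")

```text
time: 60.85
tool_pos: [0.5718, 0.0564, 0.0823]
tcp_rot: [3.142, 0.006, 0.0]
wrist_force: [-0.0, 0.9, -3.0]
width: 0.672
```

```bash
python3 go.py .573 .0562 .0786 0;python3 snap.py r1 scene 190 150 290 225
```

```text
t 60.85 pos [0.5718 0.0564 0.0823] jaw 0.0036 w 0.672 F [-0.   0.9 -3. ]
turn [ 0.    -0.     0.002] shift [0.012 0.002 0.037]
scene 8.0
```

View pics/r1.png

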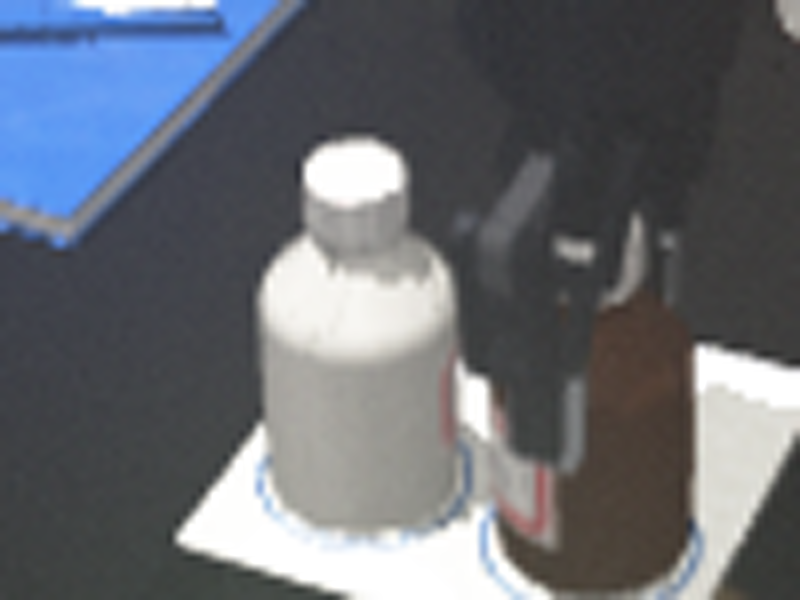

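>>> move_arm(series="0 0 0 0.008 0 0.005 -0.3; 0 0 0 0.008 0 0.01 -0.3; 0 0 0 0.008 0 0.015 -0.3; 0 0 0 0.008 0 0.02 -0.3; 0 0 0 0.008 0 0.025 -0.3; 0 0 0 0.008 0 0.03 -0.3; 0 0 0 0.008 0 0.03 -0.3; 0 0 0 0.008 0 0.03 -0.3")

```text
time: 61.7
tool_pos: [0.5725, 0.0564, 0.0792]
tcp_rot: [-3.142, -0.005, 0.0]
wrist_force: [0.0, 0.5, -2.7]
width: 0.671
```

>>> move_arm(series="0 0 0 0 0 0.003 -0.3; 0 0 0 0 0 0.006 -0.3; 0 0 0 0 0 0.01 -0.3; 0 0 0 0 0 0.013 -0.3; 0 0 0 0 0 0.016 -0.3; 0 0 0 0 0 0.016 -0.3; 0 0 0 0 0 0.016 -0.3; 0 0 0 0 0 0.016 -0.3")

```text
time: 62.5
tool_pos: [0.5727, 0.0565, 0.0786]
tcp_rot: [-3.142, -0.006, -0.0]
wrist_force: [-2.6, -0.0, 5.0]
width: 0.671
```

>>> move_arm(series="0 0 0 0 0 0 0; 0 0 0 0 0 0 0.5; 0 0 0 0 0 0 1; 0 0 0 0 0 0 1; 0 0 0 0 0 -0.1 1; 0 0 0 0 0 -0.3 1; 0 0 0 0 0 -0.6 1; 0 0 0 0 0 -0.98 1")

```text
time: 63.3
tool_pos: [0.5713, 0.0563, 0.1756]
tcp_rot: [3.141, 0.005, -0.005]
wrist_force: [0.6, 0.0, -0.9]
width: 0.999
```

>>> move_arm(series="0 0 0 -0.05 0 -0.1 1; 0 0 0 -0.15 0 -0.2 1; 0 0 0 -0.3 0.1 -0.3 1; 0 0 0 -0.45 0.25 -0.4 1; 0 0 0 -0.6 0.4 -0.5 1; 0 0 0 -0.75 0.6 -0.5 1; 0 0 0 -0.9 0.8 -0.5 1; 0 0 0 -1 1 -0.5 1")

```text
time: 64.1
tool_pos: [0.4702, -0.0442, 0.2243]
tcp_rot: [-3.141, -0.006, 0.005]
wrist_force: [0.9, -0.5, -0.3]
width: 1.0
```

>>> move_arm(series="0 0 0 0 0.12 0 1; 0 0 0 0 0.25 0 1; 0 0 0 0 0.4 0 1; 0 0 0 0 0.55 0 1; 0 0 0 0 0.7 0 1; 0 0 0 0 0.85 0 1; 0 0 0 0 1 0 1; 0 0 0 0 1 0 1")

```text
time: 64.9
tool_pos: [0.4734, -0.1457, 0.2256]
tcp_rot: [3.141, 0.003, -0.0]
wrist_force: [-0.1, 0.1, -0.3]
width: 1.0
```

```bash
python3 go.py .573 .0562 .0786 0;python3 snap.py z1 scene 100 120 380 300; cp pics/z1.png pics/z1s.png; python3 snap.py z1 top 120 120 400 290
```

```text
t 64.9 pos [ 0.4734 -0.1457  0.2256] jaw 0.0016 w 1.0 F [-0.1  0.1 -0.3]
turn [0.    0.    0.001] shift [ 0.999 -2.018  1.469]
scene 2.857142857142857
top 2.857142857142857
```

View pics/z1s.png

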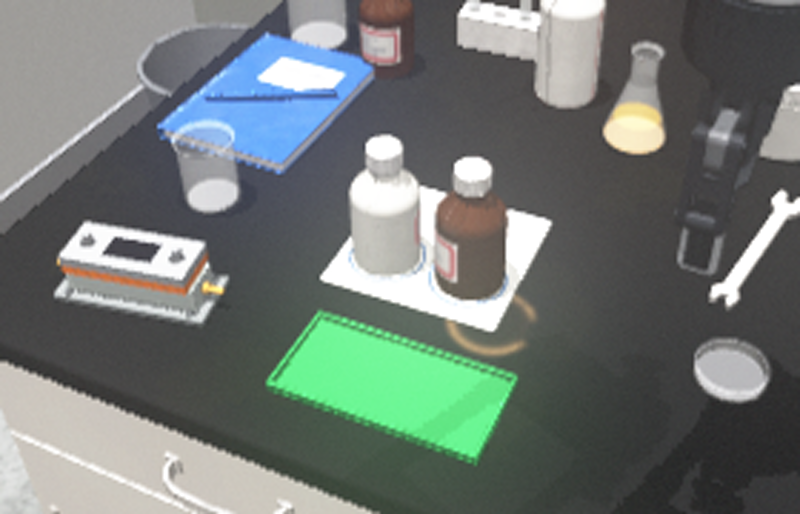

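View pics/z1.png

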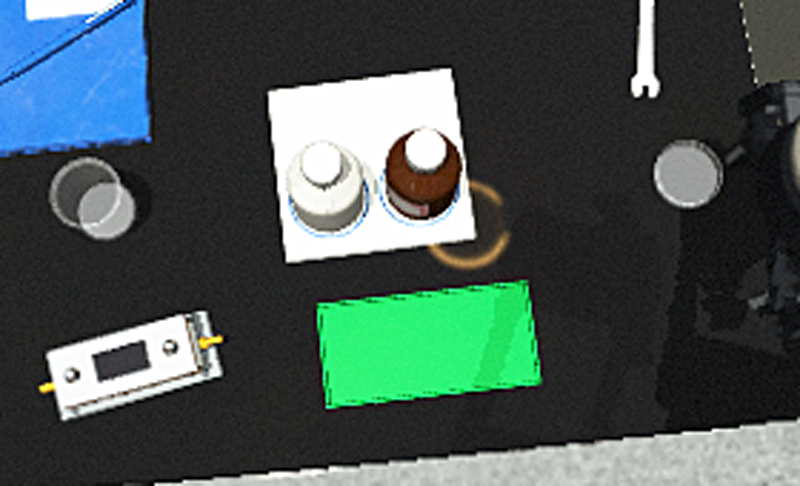

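Everything looks in place: both bottles on their rings, the stack on the cell, and the beaker and petri dish unmoved. One last numeric check.

```bash
python3 - <<'E'
from h import *
for n,bx in(("top",{'beaker':(135,170,172,206),'petri':(346,165,375,195)}),("scene",{'beaker':(158,158,188,196),'petri':(340,235,372,262)})):
    a=load(n+"0.npz")["pixels"].astype(int);b=load(n+"_z1.npz")["pixels"].astype(int)
    for k,(x0,y0,x1,y1) in bx.items():
        print(n,k,'mean abs diff',abs(a-b)[y0:y1,x0:x1].mean().round(1), 'shift',np.round(cv2.phaseCorrelate(a[y0:y1,x0:x1].mean(2).astype(np.float32),b[y0:y1,x0:x1].mean(2).astype(np.float32))[0],2))
t=lambda x,y:((x+.5)/2.857143-.5+120,(y+.5)/2.857143-.5+120)
s=lambda x,y:((x+.5)/2.857143-.5+100,(y+.5)/2.857143-.5+120)
T=load("top_z1.npz");S=load("scene_z1.npz")
for n,a,b in(('white',(322,162),(385,147)),('amber',(427,149),(473,169))):
    (o1,d1),(o2,d2)=ray(T,[t(*a)]),ray(S,[s(*b)]);d1=d1[0];d2=d2[0]
    k=np.linalg.lstsq(np.c_[d1,-d2],o2-o1,rcond=None)[0];print(n,((o1+k[0]*d1+o2+k[1]*d2)/2).round(4))
cv2.imwrite("pics/z2.png",cv2.resize(S["pixels"][190:236,112:188,::-1],None,fx=10,fy=10,interpolation=cv2.INTER_CUBIC))
from workcell import bot
yw=.19;c,q=np.cos(yw),np.sin(yw)
P=np.array([(x,y,.048) for x,y in((.0225,.055),(.0225,-.055),(-.0225,-.055),(-.0225,.055))])
W=np.c_[.4465+P[:,0]*c-P[:,1]*q,.303+P[:,0]*q+P[:,1]*c,P[:,2]]
print('seated plate top corners predicted in z2:',((project(S,W)-[112,190]+.5)*10-.5).round(0).tolist())
E
```

```text
top beaker mean abs diff 3.5 shift [-0.01  0.  ]
top petri mean abs diff 5.5 shift [-0.05  0.03]
scene beaker mean abs diff 26.2 shift [-0.09  0.03]
scene petri mean abs diff 21.4 shift [0.02 0.51]
white [0.5715 0.1311 0.1222]
amber [0.5734 0.0538 0.1235]
seated plate top corners predicted in z2: [[177.0, 77.0], [598.0, 150.0], [517.0, 276.0], [81.0, 197.0]]
```

View pics/z2.png

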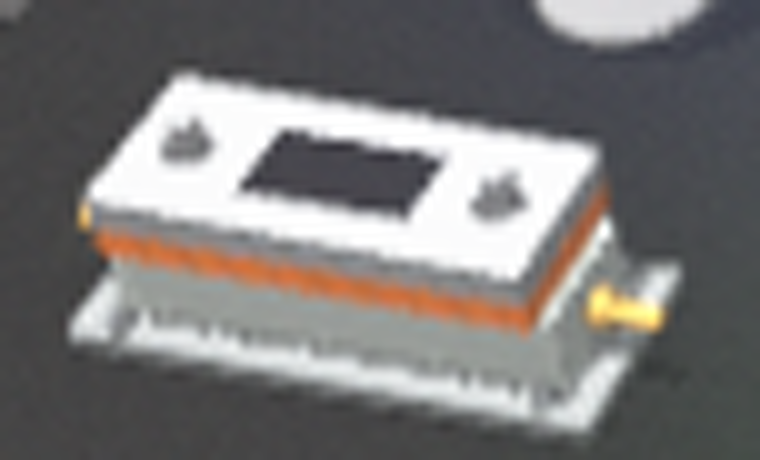

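```bash
python3 -c "
from workcell import bot
print(bot.finish_job())"
```

```text
the job is handed in; nothing more can be done
None
```

The job is done and handed in at about 65 s of the 136 s allowed. I stood both bottles in the green tray. Then I threaded the orange spacer and the steel end plate onto the cell's two pins. Last, I put white and amber back on the rings they came from.

**Cell:** In the last pictures both pins show in the plate's holes. The plate's corners are within about 1 mm or so of where a fully seated plate should be. Both parts also met their stop at the expected height, with 4–5 N of contact.

**Bottles:** Both stand upright inside their rings, with their caps about 2–2.5 mm from the ring centres. That is close to the limit of the camera calibration.

**Beaker and petri dish:** The top view shows no movement. The scene view disagreed slightly for the petri dish, by half a pixel, which I put down to a change in brightness because the top view shows no shift.

**Mended on the way:** I gripped the amber bottle about 7 mm too high at first, while it was still on the board, and gripped it again lower before lifting. I also shifted the plate about 2 mm over the pins before lowering it.

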